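# Face up the onion punnets in a drop-front display case

### The job

Face up the onion punnets in the drop-front case: stand the price ticket out of the way, pull the front flap down, load the punnets from the counter, and with the flap still down nudge all of them into one straight row, long sides together with no gaps, starting at the case's left wall (seen from the robot) and with every punnet pushed right back against the back board. Then push the flap fully up again and stand the ticket on the counter just in front of the middle of the shut flap, parallel to it. Leave the other goods on the counter where they are.

Things in the scene. Friction and masses are not known exactly. Their poses are not given: they have to be found in the camera images.
- case: Fixed open-topped wooden case. Origin on the counter under the middle of its inner floor; x points from the open front to the back board, y to its left wall (seen from the robot), z up. Inner floor: x -65 to +65, y -195 to +195 mm, its top 45 mm above the counter, on a recessed plinth. Side walls and back board 10 mm thick, tops 105 mm above the counter. The flap closes the front.
- flap (a joint): Front flap, hinged at its bottom on the floor's front edge, swings down to the robot: 0 = upright, shut; 1.571 = level (stop), inner face level with the inner floor. Panel 12 mm thick outward of its inner face, 60 mm high, 410 mm wide. Stiff hinge: stays where left; about 4 N at the bar moves it; no latch.
- flap_bar (a point): Middle of the round steel bar (12 mm thick, 130 mm between its uprights, parallel to the hinge) of the flap's bow handle. In the flap's plane: 100 mm from the hinge, 40 mm beyond the free edge (clear gap 34 mm), 6 mm outward of the inner face. 145 mm above the counter when shut, 39 mm when down; moves with the flap.
- flap_hinge (a point): Middle of the hinge line, on the front edge of the inner floor: 65 mm in front of the case's origin, 45 mm above the counter. Does not move with the flap.
- ticket: Price ticket stand, 0.35 kg: steel foot 60 mm (x) by 80 mm (y), 14 mm thick; thin stem; on top an upright holder plate with a blank card, 10 mm thick (x), 90 mm wide (y), from 60 to 120 mm above the underside. Origin at the middle of the foot's underside, z up. At the start it stands on the counter in the flap's way.
- punnet1: Punnet of small onions with a clear lid and a paper band: a box 95 mm long (x), 56 mm wide (y), 55 mm high (z), about 0.25 kg, the same either way round; origin at the middle of its underside, z up. At the start it lies askew inside the case. May be absent (None).
- punnet2: Punnet of small onions with a clear lid and a paper band: a box 95 mm long (x), 56 mm wide (y), 55 mm high (z), about 0.25 kg, the same either way round; origin at the middle of its underside, z up. At the start it lies askew inside the case. May be absent (None).
- punnet3: Punnet of small onions with a clear lid and a paper band: a box 95 mm long (x), 56 mm wide (y), 55 mm high (z), about 0.25 kg, the same either way round; origin at the middle of its underside, z up. At the start it stands on the counter to the left of the case. May be absent (None).
- punnet4: Punnet of small onions with a clear lid and a paper band: a box 95 mm long (x), 56 mm wide (y), 55 mm high (z), about 0.25 kg, the same either way round; origin at the middle of its underside, z up. At the start it stands on the counter to the left of the case. May be absent (None).
- punnet5: Punnet of small onions with a clear lid and a paper band: a box 95 mm long (x), 56 mm wide (y), 55 mm high (z), about 0.25 kg, the same either way round; origin at the middle of its underside, z up. At the start it stands on the counter to the left of the case. May be absent (None).
- honey: Squat amber honey jar, 66 mm across, 95 mm tall; origin at the middle of its underside. Bystander: not to be moved.
- tin: Steel tin with a paper band, 74 mm across, 100 mm tall; origin at the middle of its underside. Bystander: not to be moved.
- juice: Green glass juice bottle, 68 mm across, 190 mm tall; origin at the middle of its underside. Bystander: not to be moved.
- bowl: White bowl of garlic, 124 mm across, 79 mm tall; origin at the middle of its underside. Bystander: not to be moved.
- scoop: Wooden spoon, 200 mm long, lying flat; origin at the middle of its underside. Bystander: not to be moved.
- brush: Counter brush, 220 mm long, lying flat; origin at the middle of its underside. Bystander: not to be moved.
Not all that is in view belongs to the job. What is shaped like the ticket but green is not meant.

How it is judged:
On the way, in this order (a step that is already met when the one before it is completed fails the run):
1. the flap is pulled right down (value of joint flap above 1.45 rad), for 0.2 s.
2. with the flap down, every punnet stands in one closed, straight row from the left wall, against the back board (x of punnet1 in the frame of case between 0.0095 and 0.0225 m and z of punnet1 in the frame of case between 0.04 and 0.05 m and angle between the x axis of each of punnet1, punnet2, punnet3, punnet4, punnet5 and the x axis of case, either way round below 0.09 rad and angle between each of punnet1, punnet2, punnet3, punnet4, punnet5's own z axis and vertical below 0.08 rad and (horizontal distance between punnet1 and punnet2 below 0.066 m or horizontal distance between punnet1 and punnet3 below 0.066 m or horizontal distance between punnet1 and punnet4 below 0.066 m or horizontal distance between punnet1 and punnet5 below 0.066 m) and (y of punnet1 in the frame of case between 0.159 and 0.171 m or y of punnet1 in the frame of case between 0.095 and 0.115 m or y of punnet1 in the frame of case between 0.031 and 0.059 m or y of punnet1 in the frame of case between -0.033 and 0.003 m or y of punnet1 in the frame of case between -0.097 and -0.053 m) and x of punnet2 in the frame of case between 0.0095 and 0.0225 m and z of punnet2 in the frame of case between 0.04 and 0.05 m and (horizontal distance between punnet2 and punnet1 below 0.066 m or horizontal distance between punnet2 and punnet3 below 0.066 m or horizontal distance between punnet2 and punnet4 below 0.066 m or horizontal distance between punnet2 and punnet5 below 0.066 m) and (y of punnet2 in the frame of case between 0.159 and 0.171 m or y of punnet2 in the frame of case between 0.095 and 0.115 m or y of punnet2 in the frame of case between 0.031 and 0.059 m or y of punnet2 in the frame of case between -0.033 and 0.003 m or y of punnet2 in the frame of case between -0.097 and -0.053 m) and x of punnet3 in the frame of case between 0.0095 and 0.0225 m and z of punnet3 in the frame of case between 0.04 and 0.05 m and (horizontal distance between punnet3 and punnet1 below 0.066 m or horizontal distance between punnet3 and punnet2 below 0.066 m or horizontal distance between punnet3 and punnet4 below 0.066 m or horizontal distance between punnet3 and punnet5 below 0.066 m) and (y of punnet3 in the frame of case between 0.159 and 0.171 m or y of punnet3 in the frame of case between 0.095 and 0.115 m or y of punnet3 in the frame of case between 0.031 and 0.059 m or y of punnet3 in the frame of case between -0.033 and 0.003 m or y of punnet3 in the frame of case between -0.097 and -0.053 m) and x of punnet4 in the frame of case between 0.0095 and 0.0225 m and z of punnet4 in the frame of case between 0.04 and 0.05 m and (horizontal distance between punnet4 and punnet1 below 0.066 m or horizontal distance between punnet4 and punnet2 below 0.066 m or horizontal distance between punnet4 and punnet3 below 0.066 m or horizontal distance between punnet4 and punnet5 below 0.066 m) and (y of punnet4 in the frame of case between 0.159 and 0.171 m or y of punnet4 in the frame of case between 0.095 and 0.115 m or y of punnet4 in the frame of case between 0.031 and 0.059 m or y of punnet4 in the frame of case between -0.033 and 0.003 m or y of punnet4 in the frame of case between -0.097 and -0.053 m) and x of punnet5 in the frame of case between 0.0095 and 0.0225 m and z of punnet5 in the frame of case between 0.04 and 0.05 m and (horizontal distance between punnet5 and punnet1 below 0.066 m or horizontal distance between punnet5 and punnet2 below 0.066 m or horizontal distance between punnet5 and punnet3 below 0.066 m or horizontal distance between punnet5 and punnet4 below 0.066 m) and (y of punnet5 in the frame of case between 0.159 and 0.171 m or y of punnet5 in the frame of case between 0.095 and 0.115 m or y of punnet5 in the frame of case between 0.031 and 0.059 m or y of punnet5 in the frame of case between -0.033 and 0.003 m or y of punnet5 in the frame of case between -0.097 and -0.053 m) and (y of punnet1 in the frame of case between 0.159 and 0.171 m or y of punnet2 in the frame of case between 0.159 and 0.171 m or y of punnet3 in the frame of case between 0.159 and 0.171 m or y of punnet4 in the frame of case between 0.159 and 0.171 m or y of punnet5 in the frame of case between 0.159 and 0.171 m) and (y of punnet1 in the frame of case between 0.095 and 0.115 m or y of punnet2 in the frame of case between 0.095 and 0.115 m or y of punnet3 in the frame of case between 0.095 and 0.115 m or y of punnet4 in the frame of case between 0.095 and 0.115 m or y of punnet5 in the frame of case between 0.095 and 0.115 m) and (y of punnet1 in the frame of case between 0.031 and 0.059 m or y of punnet2 in the frame of case between 0.031 and 0.059 m or y of punnet3 in the frame of case between 0.031 and 0.059 m or y of punnet4 in the frame of case between 0.031 and 0.059 m or y of punnet5 in the frame of case between 0.031 and 0.059 m) and value of joint flap above 1.3 rad), for 0.2 s.
3. the flap is pushed fully up again (value of joint flap below 0.07 rad), for 0.2 s.
At the end, for the whole second after the job is handed in: Punnets upright in a row, square within 5 deg, at most 8 mm off the back board, 8 mm from left wall or left neighbour; flap shut within 0.07 rad; ticket upright on the counter, its middle 15-130 mm before the flap and within 50 mm of the case's middle, parallel within 15 deg; all at rest (x of punnet1 in the frame of case between 0.0095 and 0.0225 m and z of punnet1 in the frame of case between 0.04 and 0.05 m and angle between the x axis of each of punnet1, punnet2, punnet3, punnet4, punnet5 and the x axis of case, either way round below 0.09 rad and angle between each of punnet1, punnet2, punnet3, punnet4, punnet5, ticket's own z axis and vertical below 0.08 rad and (horizontal distance between punnet1 and punnet2 below 0.066 m or horizontal distance between punnet1 and punnet3 below 0.066 m or horizontal distance between punnet1 and punnet4 below 0.066 m or horizontal distance between punnet1 and punnet5 below 0.066 m) and (y of punnet1 in the frame of case between 0.159 and 0.171 m or y of punnet1 in the frame of case between 0.095 and 0.115 m or y of punnet1 in the frame of case between 0.031 and 0.059 m or y of punnet1 in the frame of case between -0.033 and 0.003 m or y of punnet1 in the frame of case between -0.097 and -0.053 m) and x of punnet2 in the frame of case between 0.0095 and 0.0225 m and z of punnet2 in the frame of case between 0.04 and 0.05 m and (horizontal distance between punnet2 and punnet1 below 0.066 m or horizontal distance between punnet2 and punnet3 below 0.066 m or horizontal distance between punnet2 and punnet4 below 0.066 m or horizontal distance between punnet2 and punnet5 below 0.066 m) and (y of punnet2 in the frame of case between 0.159 and 0.171 m or y of punnet2 in the frame of case between 0.095 and 0.115 m or y of punnet2 in the frame of case between 0.031 and 0.059 m or y of punnet2 in the frame of case between -0.033 and 0.003 m or y of punnet2 in the frame of case between -0.097 and -0.053 m) and x of punnet3 in the frame of case between 0.0095 and 0.0225 m and z of punnet3 in the frame of case between 0.04 and 0.05 m and (horizontal distance between punnet3 and punnet1 below 0.066 m or horizontal distance between punnet3 and punnet2 below 0.066 m or horizontal distance between punnet3 and punnet4 below 0.066 m or horizontal distance between punnet3 and punnet5 below 0.066 m) and (y of punnet3 in the frame of case between 0.159 and 0.171 m or y of punnet3 in the frame of case between 0.095 and 0.115 m or y of punnet3 in the frame of case between 0.031 and 0.059 m or y of punnet3 in the frame of case between -0.033 and 0.003 m or y of punnet3 in the frame of case between -0.097 and -0.053 m) and x of punnet4 in the frame of case between 0.0095 and 0.0225 m and z of punnet4 in the frame of case between 0.04 and 0.05 m and (horizontal distance between punnet4 and punnet1 below 0.066 m or horizontal distance between punnet4 and punnet2 below 0.066 m or horizontal distance between punnet4 and punnet3 below 0.066 m or horizontal distance between punnet4 and punnet5 below 0.066 m) and (y of punnet4 in the frame of case between 0.159 and 0.171 m or y of punnet4 in the frame of case between 0.095 and 0.115 m or y of punnet4 in the frame of case between 0.031 and 0.059 m or y of punnet4 in the frame of case between -0.033 and 0.003 m or y of punnet4 in the frame of case between -0.097 and -0.053 m) and x of punnet5 in the frame of case between 0.0095 and 0.0225 m and z of punnet5 in the frame of case between 0.04 and 0.05 m and (horizontal distance between punnet5 and punnet1 below 0.066 m or horizontal distance between punnet5 and punnet2 below 0.066 m or horizontal distance between punnet5 and punnet3 below 0.066 m or horizontal distance between punnet5 and punnet4 below 0.066 m) and (y of punnet5 in the frame of case between 0.159 and 0.171 m or y of punnet5 in the frame of case between 0.095 and 0.115 m or y of punnet5 in the frame of case between 0.031 and 0.059 m or y of punnet5 in the frame of case between -0.033 and 0.003 m or y of punnet5 in the frame of case between -0.097 and -0.053 m) and (y of punnet1 in the frame of case between 0.159 and 0.171 m or y of punnet2 in the frame of case between 0.159 and 0.171 m or y of punnet3 in the frame of case between 0.159 and 0.171 m or y of punnet4 in the frame of case between 0.159 and 0.171 m or y of punnet5 in the frame of case between 0.159 and 0.171 m) and (y of punnet1 in the frame of case between 0.095 and 0.115 m or y of punnet2 in the frame of case between 0.095 and 0.115 m or y of punnet3 in the frame of case between 0.095 and 0.115 m or y of punnet4 in the frame of case between 0.095 and 0.115 m or y of punnet5 in the frame of case between 0.095 and 0.115 m) and (y of punnet1 in the frame of case between 0.031 and 0.059 m or y of punnet2 in the frame of case between 0.031 and 0.059 m or y of punnet3 in the frame of case between 0.031 and 0.059 m or y of punnet4 in the frame of case between 0.031 and 0.059 m or y of punnet5 in the frame of case between 0.031 and 0.059 m) and value of joint flap below 0.07 rad and x of ticket in the frame of case between -0.21 and -0.091 m and y of ticket in the frame of case between -0.05 and 0.05 m and height (world z) of ticket below 0.006 m and angle between the x axis of ticket and the x axis of case, either way round below 0.26 rad and linear speed of each of punnet1, punnet2, punnet3, punnet4, punnet5, ticket below 0.02 m/s and velocity of joint flap between -0.05 and 0.05 rad/s); the robot touches nothing.
It fails at once if one of the other goods on the counter is moved more than 40 mm (distance of any of honey, tin, juice, bowl, scoop, brush from where it was at the start of the episode above 0.04 m).
Of punnet1, punnet2, punnet3, punnet4, punnet5 only 3 to 5 are there at a start; the rules pass over those that are not, and their reading is None.
At some moment in a run one of punnet1, punnet2, punnet3, punnet4, punnet5 may be knocked a few centimetres aside while the robot is not near it.
Once in a run the grip may slacken for a moment while it holds something.
It also fails if it takes over 210 s, if anything falls off the work surface, if the arm or the gripper's body presses on something with over 40 N, if the wrist force passes 120 N, or if a joint passes its speed limit or range.

### The arm

A 7-joint arm with a two-finger parallel gripper is mounted at the origin on the work surface. World frame = base frame: x ahead of the robot, y to its left, z up, the work surface at z = 0. Lengths are in m, angles in rad, forces in N, time in s.
With the tool pointing down it reaches from about 0.4 to 0.875 m from the base axis. Payload 19.3 kg.
Tool frame: the origin (TCP) lies at the very end of the fingers, on their centre line; the grasp point (between the pads) lies 19 mm behind it (bot.pinch_z is the distance from the TCP to the grasp point, in m); y points along the fingers, x is the direction in which the jaws open and shut, and the axes are right-handed (so a half turn about y gives the same grasp; the last joint's range is limited). The gripper opens to 85 mm and grips with 20 to 120 N. Pads are 22 mm wide; open, the fingers measure 114 mm over their backs; the gripper's body (76 mm by 85 mm) begins 54 mm behind the grasp point. The pads swing forward as they close: fully open they stand 13 mm farther back than shut.
Start: joints at [1.273, 0.521, -0.036, 1.599, 0.021, 1.021, -0.113], TCP at [0.141, -0.609, 0.231] pointing down, gripper open.
Joint ranges: [-2.91, 2.91], [-0.3, 2.13], [-1.5, 1.42], [0.17, 2.43], [-1.26, 4.41], [0.16, 1.93], [-2.52, 2.52]. Speed limits (rad/s): [1.89, 1.89, 2.39, 2.39, 3.01, 3.01, 3.01].

### API

Orientations are given as [roll, pitch, yaw] about the fixed x, y, z axes, in that order (R = Rz(yaw) Ry(pitch) Rx(roll)).
In Python, from workcell import bot gives the robot as it stands. The module is installed in compiled form; this text tells all that it offers.
- The arm moves only by the tool arm_command, never from a script. Its argument "moves" is a list of rows, each an object of numbers: "rx", "ry", "rz": the turn, a rotation vector about the tool's x, y, z in rad; "x", "y", "z": the shift along the tool's x, y, z in cm; "gripper": the opening, from -1 (shut) to 1 (fully open). In form: [{"rx": .., "ry": .., "rz": .., "x": .., "y": .., "z": .., "gripper": ..}, ...]. A call has 1 to 5 rows; each row is the pose to reach, as a shift and turn from the pose commanded when the call began, along the tool's axes at that moment; what a row does not reach only later rows make up. A row lasts 1/12 s, in which the tool goes at most 41.7 mm and 7.16 degrees, less where a joint would pass 70% of its speed; a pose out of reach is approached as far as the arm can. A call with a gripper value outside its range is refused whole. The fingers move at their own pace and stop on an object; "squeeze" is the grip in N (left out, the last holds). Time passes only in rows, so rows that repeat a pose let the fingers close. It gives the time, the measured TCP pose, the force and the opening at its end, in the units of the state.
- bot.observe(): the state, without advancing time (a new reading comes with each control period).
- bot.grab_frame(name): name is "side" or "top" or "wrist"; returns (picture, depth): 384x512x3 uint8, red, green, blue; 384x512 float32, m along the optical axis (not along the pixel's ray), 0 where there is no reading.
- bot.camera_model(name): a dict with "vfov" (degrees; the focal length in pixels is half the picture's height over the tangent of half this angle, whatever the lens; pixels are square), "cx", "cy" (the principal point, pixels), "dist_coeffs" ([k1, k2, p1, p2, k3] as OpenCV has them; the pictures are not rectified), "extrinsics" (4x4, takes a point from camera to world coordinates); the wrist camera has in their place "mount" (4x4, takes a point from camera to tool coordinates, whose origin is the TCP and whose axes are the tool frame's). Camera axes: x right, y down, z forward; pixel columns grow to the right and rows downward; lengths in m; the calibration is good to about 2 mm. A picture is of the moment at which its call begins: read the wrist's pose just before it. camera_model takes no time and is no camera call.
- bot.job_done(): hands the job in, once; it reports no verdict.
Trained networks look in the newest picture that a camera, given by its name, has taken for a name from the list of things; names that differ only in an ending like _2 or _b are one class to them, and where a whole thing is asked for, a point or a joint stands for the part that bears it (a point fixed in the world has none). Each returns a list of dicts, best first, with "p" (0 to 1); they miss things now and then, are a little off and sometimes report something else, mostly with a low value. They report only what shows in the picture. A call takes as long as a camera call. They do not tell look-alikes from the thing itself.
- bot.spot_in(name, camera): "box" ([left, top, right, bottom] in pixels, round what is visible of it).
- bot.masks_of(name, camera): "mask" (384x512 bool, what is visible of it) and "box" ([left, top, right, bottom] in pixels, round what is visible of it).
The state is a dict: "clock": time; "qpos": joint angles; "qd": joint speeds; "joint_efforts": joint torques, N m; "position": TCP position; "tool_rot": TCP orientation; "force": force on the tool from outside, world axes, zero at the start; "moment": the same for the moment, N m; "grip_width": finger opening in m.
Only numpy, scipy, OpenCV 4.12 (cv2) and the standard library are available. Lean on these libraries where they do the work, as an engineer would, in place of code of your own. Each camera call takes 0.05 s, during which the arm holds its last target.

## Working session

There is one attempt and no reset: what is moved stays moved. The work goes in short steps, Python scripts to look and compute and a tool call to move; the robot and the scene stay as the last step left them, time stands still between calls to the robot, and variables do not carry over. Pictures are saved under pics/ and viewed, and the job is handed in when it is done.

Besides the shell and the picture viewer there is one more tool, called after ">>>" in YAML: its name, and indented under it one key for each argument. arm_command: Moves the arm, as the interface text tells. Its arguments: {"type":"object","properties":{"moves":{"type":"array"},"squeeze":{"type":"number"}},"required":["moves"]}

I'll start with the state and pictures.

```bash
ls; mkdir -p pics
python3 - <<'E'
from workcell import bot
import cv2, numpy as np
s=bot.observe(); print({k:np.round(v,3).tolist() for k,v in s.items()})
for n in ("side","top","wrist"):
    im,d=bot.grab_frame(n); cv2.imwrite(f"pics/a_{n}.png",im[:,:,::-1]); m=bot.camera_model(n)
    print(n,{k:np.round(v,4).tolist() for k,v in m.items()}, bot.pinch_z)
E
```

```text
pics
{'clock': 0.0, 'qpos': [1.273, 0.522, -0.036, 1.6, 0.021, 1.021, -0.113], 'qd': [-0.0, -0.001, 0.001, -0.001, -0.002, 0.001, 0.001], 'joint_efforts': [-0.0, -92.708, 1.979, -36.992, 0.018, 0.008, -0.0], 'position': [0.141, -0.609, 0.231], 'tool_rot': [-1.571, 0.001, -1.343], 'force': [-0.096, 0.024, 0.365], 'moment': [-0.077, 0.004, -0.03], 'grip_width': 0.085}
side {'vfov': 45.6866, 'cx': 253.0085, 'cy': 193.264, 'dist_coeffs': [-0.1876, 0.0, 0.0, 0.0, 0.0], 'extrinsics': [[0.9378, -0.2642, 0.2253, 0.0407], [-0.3469, -0.6836, 0.6422, -1.2537], [-0.0156, -0.6804, -0.7327, 1.4558], [0.0, 0.0, 0.0, 1.0]]} 0.0187
top {'vfov': 52.2758, 'cx': 254.0293, 'cy': 191.049, 'dist_coeffs': [-0.0072, 0.0, 0.0, 0.0, 0.0], 'extrinsics': [[0.0102, -0.9907, 0.1358, 0.24], [-0.9999, -0.0095, 0.006, -0.0889], [-0.0046, -0.1358, -0.9907, 1.5844], [0.0, 0.0, 0.0, 1.0]]} 0.0187
wrist {'vfov': 66.0807, 'cx': 254.7236, 'cy': 189.2566, 'dist_coeffs': [-0.0424, 0.0, 0.0, 0.0, 0.0], 'mount': [[1.0, 0.0009, 0.0008, -0.0], [-0.0005, -0.2626, 0.9649, -0.141], [0.0011, -0.9649, -0.2626, 0.0645], [0.0, 0.0, 0.0, 1.0]]} 0.0187
```

View pics/a_top.png

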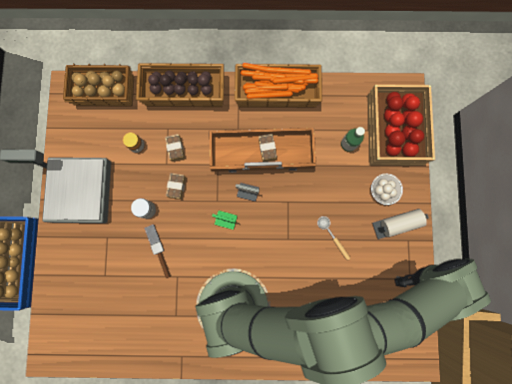

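View pics/a_side.png

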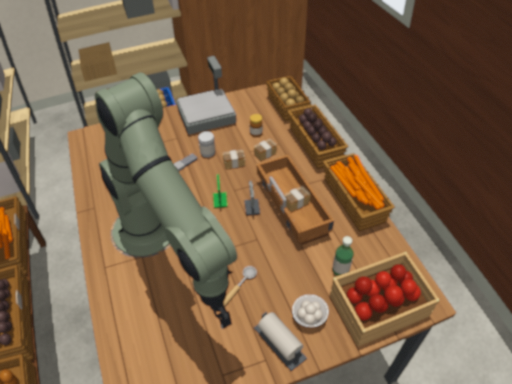

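View pics/a_wrist.png

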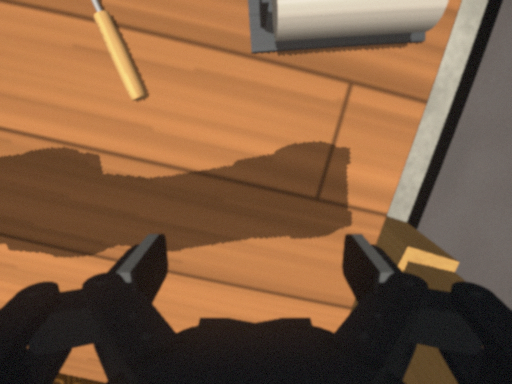

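```bash
cat > h.py <<'E'
from workcell import bot
import cv2, numpy as np
from scipy.spatial.transform import Rotation as R
np.set_printoptions(precision=4,suppress=True)
def K(m):
    f=192/np.tan(np.radians(m["vfov"])/2)
    return np.array([[f,0,m["cx"]],[0,f,m["cy"]],[0,0,1]]),np.array(m["dist_coeffs"])
def toolT(s=None):
    s=s or bot.observe()
    T=np.eye(4);T[:3,:3]=R.from_euler('xyz',s["tool_rot"]).as_matrix();T[:3,3]=s["position"];return T
def camT(n,m,s=None):
    return toolT(s)@np.array(m["mount"]) if n=="wrist" else np.array(m["extrinsics"])
def grab(n,save=None):
    s=bot.observe(); im,d=bot.grab_frame(n)
    if save: cv2.imwrite(f"pics/{save}.png",im[:,:,::-1])
    m=bot.camera_model(n); k,dc=K(m); T=camT(n,m,s)
    u,v=np.meshgrid(np.arange(512),np.arange(384))
    p=cv2.undistortPoints(np.stack([u,v],-1).reshape(-1,1,2).astype(np.float64),k,dc).reshape(384,512,2)
    P=np.dstack([p*d[...,None],d]); W=P@T[:3,:3].T+T[:3,3]; W[d<=0]=np.nan
    return im,W,(k,dc,T)
def proj(cam,pts):
    k,dc,T=cam; Ti=np.linalg.inv(T)
    return cv2.projectPoints(np.asarray(pts,float).reshape(-1,3),Ti[:3,:3],Ti[:3,3],k,dc)[0].reshape(-1,2)
def go(pos,jaw,s=None,tilt=None):
    """tool pose: fingers down, jaw dir angle jaw (world yaw of tool x). prints shift (cm) and rotvec in tool frame"""
    T=toolT(s)
    a=np.array([np.cos(jaw),np.sin(jaw),0]);b=np.array([0,0,-1.]);Rt=np.column_stack([a,b,np.cross(a,b)])
    if tilt is not None: Rt=R.from_rotvec(tilt).as_matrix()@Rt
    d=T[:3,:3].T@(np.array(pos)-T[:3,3])*100
    rv=R.from_matrix(T[:3,:3].T@Rt).as_rotvec()
    print("d(cm)",np.round(d,2).tolist(),"rot",np.round(rv,3).tolist(),"len",round(np.linalg.norm(d),1),"deg",round(np.degrees(np.linalg.norm(rv)),1))
E
python3 - <<'E'
from h import *
im,W,c=grab("top")
for n in ["punnet1","ticket","flap","case","honey","tin","juice","bowl","scoop","brush"]:
    for r in bot.masks_of(n,"top")[:6]:
        m=r["mask"]; P=W[m]; P=P[~np.isnan(P[:,0])]
        top=P[P[:,2]>np.percentile(P[:,2],90)-0.01] if len(P) else P
        print(n,round(r["p"],2),np.round(r["box"]),m.sum(),"med",np.median(P,0),"top",top.mean(0), P.min(0),P.max(0))
E
```

```text
punnet1 0.97 [165. 175. 189. 200.] 381 med [0.467  0.2292 0.0538] top [0.4683 0.2335 0.055 ] [ 0.4202  0.2002 -0.0018] [0.5151 0.2642 0.0624]
punnet1 0.88 [258. 140. 277. 162.] 365 med [ 0.6134 -0.1323  0.099 ] top [ 0.6183 -0.1309  0.0999] [ 0.5663 -0.1646  0.0504] [ 0.6661 -0.0973  0.1093]
punnet1 0.66 [169. 133. 185. 159.] 379 med [0.6221 0.24   0.0536] top [0.6269 0.2437 0.0549] [ 0.5779  0.2066 -0.0008] [0.6904 0.2774 0.0634]
ticket 0.7 [239. 186. 260. 201.] 231 med [ 0.4462 -0.0594  0.0181] top [ 0.4498 -0.0595  0.1187] [ 0.4186 -0.0955  0.0011] [ 0.4807 -0.0192  0.1258]
ticket 0.64 [215. 211. 237. 230.] 310 med [0.3341 0.0317 0.0151] top [0.3369 0.0309 0.1192] [ 0.3009 -0.0119 -0.001 ] [0.3734 0.0777 0.1288]
flap 0.82 [211. 164. 314. 172.] 704 med [ 0.5381 -0.1165  0.1017] top [ 0.5398 -0.1156  0.1488] [ 0.5255 -0.3174 -0.0073] [0.5711 0.0867 0.1568]
flap 0.53 [317. 221. 348. 259.] 252 med [ 0.3092 -0.3778  0.0127] top [ 0.2566 -0.4074  0.0169] [ 0.1875 -0.4552 -0.006 ] [ 0.3532 -0.3348  0.0259]
case 0.78 [209. 124. 316. 173.] 4131 med [ 0.617  -0.0958  0.0476] top [ 0.602  -0
[... 522 characters left out ...]
 315. 174.] 698 med [ 0.5378 -0.1091  0.1011] top [ 0.539  -0.1117  0.1491] [ 0.5255 -0.3144 -0.0066] [0.5694 0.0867 0.1568]
bowl 0.71 [368. 174. 406. 205.] 799 med [ 0.4638 -0.6007  0.047 ] top [ 0.4626 -0.5992  0.063 ] [ 0.4035 -0.6866 -0.0089] [ 0.5337 -0.5413  0.0842]
scoop 0.7 [168. 132. 185. 162.] 379 med [0.6238 0.239  0.0536] top [0.6274 0.2435 0.0549] [ 0.5779  0.2066 -0.0008] [0.6861 0.2774 0.0634]
scoop 0.48 [318. 221. 350. 259.] 259 med [ 0.3071 -0.3808  0.0123] top [ 0.253  -0.4088  0.0168] [ 0.1875 -0.4552 -0.0061] [ 0.3532 -0.3348  0.0259]
brush 0.79 [146. 225. 170. 276.] 382 med [0.2346 0.306  0.0176] top [0.2276 0.3039 0.0187] [ 0.114   0.2525 -0.0044] [0.3099 0.3521 0.0334]
```

Run:
```python
from h import *
for k in range(1):
    im,W,c=grab("top")
    x,y,z=W[...,0],W[...,1],W[...,2]
    reg=(x>0.5)&(x<0.75)&(y>-0.36)&(y<0.13)
    m=reg&(z>0.096)&(z<0.113); P=W[m][:,:2]
    # exclude the punnet
    Q=P[~((abs(P[:,0]-0.615)<0.06)&(abs(P[:,1]+0.13)<0.06))]
    print("rim",len(Q),cv2.minAreaRect((Q*1000).astype(np.float32)))
    b=W[reg&(z>0.135)]; print("bar",b.mean(0),b.min(0),b.max(0), cv2.fitLine(b[:,:2].astype(np.float32),cv2.DIST_HUBER,0,.01,.01).ravel())
    bb=Q[(Q[:,0]>0.66)]; print("back",cv2.fitLine(bb.astype(np.float32),cv2.DIST_HUBER,0,.01,.01).ravel())
    t=(x>0.4)&(x<0.5)&(y>-0.12)&(y<0.0)&(z>0.1); T=W[t]; print("ticket",len(T),T.mean(0),cv2.fitLine(T[:,:2].astype(np.float32),cv2.DIST_HUBER,0,.01,.01).ravel(),cv2.minAreaRect((T[:,:2]*1000).astype(np.float32)))
    t=(x>0.4)&(x<0.5)&(y>-0.12)&(y<0.0)&(z>0.009)&(z<.03); T=W[t]; print("foot",len(T),T.mean(0),cv2.minAreaRect((T[:,:2]*1000).astype(np.float32)))
    for (a,b_) in ((0.468,0.233),(0.627,0.243)):
        t=(abs(x-a)<.07)&(abs(y-b_)<.06)&(z>0.047);T=W[t];print("pun",len(T),T.mean(0),cv2.minAreaRect((T[:,:2]*1000).astype(np.float32)))
    t=(abs(x-.617)<.058)&(abs(y+.13)<.06)&(z>0.092);T=W[t];print("pun",len(T),T.mean(0),cv2.minAreaRect((T[:,:2]*1000).astype(np.float32)))
cv2.imwrite("pics/a_topzoom.png",cv2.resize(im[110:250,110:370,::-1],None,fx=3,fy=3,interpolation=cv2.INTER_CUBIC))
```

```text
rim 806 ((609.9205322265625, -111.24993896484375), (155.43533325195312, 409.98126220703125), 2.2319040298461914)
bar [ 0.5399 -0.1159  0.1484] [ 0.5314 -0.1838  0.1365] [ 0.5484 -0.0453  0.1554] [ 0.0276 -0.9996  0.5397 -0.1172]
back [ 0.0377 -0.9993  0.6814 -0.1215]
ticket 82 [ 0.4507 -0.0548  0.1173] [ 0.2156  0.9765  0.4497 -0.0579] ((451.4406433105469, -54.673095703125), (89.85875701904297, 11.112581253051758), 75.43995666503906)
foot 183 [ 0.4456 -0.0554  0.0144] ((443.6675109863281, -63.72681427001953), (105.16836547851562, 85.033447265625), 87.0271224975586)
pun 326 [0.4691 0.2345 0.0546] ((469.40106201171875, 234.440185546875), (57.74582290649414, 94.70681762695312), 84.37239074707031)
pun 312 [0.6277 0.2444 0.0544] ((628.1845092773438, 244.63316345214844), (92.94615173339844, 57.95049285888672), 12.591206550598145)
pun 330 [ 0.6184 -0.1316  0.0996] ((625.9400634765625, -129.66378784179688), (112.70368957519531, 57.42057418823242), 12.7330904006958)
```

View pics/a_topzoom.png

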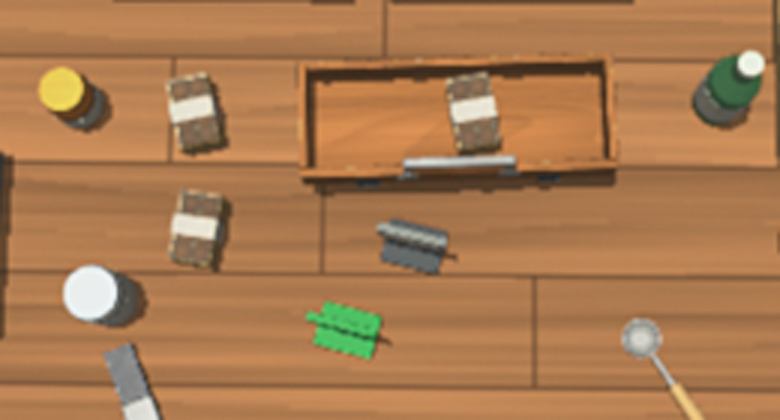

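Run:
```python
from h import *
go((0.46,-0.08,0.25),-0.217)
```

```text
d(cm) [-44.32, -1.87, 43.01] rot [0.0, -1.126, -0.0] len 61.8 deg 64.5
```

>>> arm_command:
  moves:
    - {"x": -44.32, "y": -1.87, "z": 43.01, "ry": -1.126, "gripper": 1}
    - {"x": -44.32, "y": -1.87, "z": 43.01, "ry": -1.126, "gripper": 1}
    - {"x": -44.32, "y": -1.87, "z": 43.01, "ry": -1.126, "gripper": 1}
    - {"x": -44.32, "y": -1.87, "z": 43.01, "ry": -1.126, "gripper": 1}
    - {"x": -44.32, "y": -1.87, "z": 43.01, "ry": -1.126, "gripper": 1}

```text
invalid input at $.moves[0]: expected keys rx, ry, rz, x, y, z, gripper
```

Run:
```python
from h import *
go((0.46,-0.08,0.25),-0.217)
```

```text
d(cm) [-44.32, -1.87, 43.01] rot [0.0, -1.126, -0.0] len 61.8 deg 64.5
```

>>> arm_command:
  moves:
    - {"rx": 0, "ry": -1.126, "rz": 0, "x": -44.32, "y": -1.87, "z": 43.01, "gripper": 1}
    - {"rx": 0, "ry": -1.126, "rz": 0, "x": -44.32, "y": -1.87, "z": 43.01, "gripper": 1}
    - {"rx": 0, "ry": -1.126, "rz": 0, "x": -44.32, "y": -1.87, "z": 43.01, "gripper": 1}
    - {"rx": 0, "ry": -1.126, "rz": 0, "x": -44.32, "y": -1.87, "z": 43.01, "gripper": 1}
    - {"rx": 0, "ry": -1.126, "rz": 0, "x": -44.32, "y": -1.87, "z": 43.01, "gripper": 1}

```text
clock: 1.17
position: [0.2492, -0.4288, 0.2378]
tool_rot: [-1.571, -0.0, -0.712]
force: [0.6, -0.5, 0.8]
grip_width: 0.0855
```

Run:
```python
from h import *
go((0.46,-0.08,0.25),-0.217)
```

```text
d(cm) [-6.83, -1.24, 40.17] rot [0.0, -0.495, 0.0] len 40.8 deg 28.4
```

>>> arm_command:
  moves:
    - {"rx": 0, "ry": -0.495, "rz": 0, "x": -6.83, "y": -1.24, "z": 40.17, "gripper": 1}
    - {"rx": 0, "ry": -0.495, "rz": 0, "x": -6.83, "y": -1.24, "z": 40.17, "gripper": 1}
    - {"rx": 0, "ry": -0.495, "rz": 0, "x": -6.83, "y": -1.24, "z": 40.17, "gripper": 1}
    - {"rx": 0, "ry": -0.495, "rz": 0, "x": -6.83, "y": -1.24, "z": 40.17, "gripper": 1}
    - {"rx": 0, "ry": -0.495, "rz": 0, "x": -6.83, "y": -1.24, "z": 40.17, "gripper": 1}

```text
clock: 1.58
position: [0.358, -0.2513, 0.2443]
tool_rot: [-1.571, -0.001, -0.215]
force: [1.6, -1.4, 0.0]
grip_width: 0.0855
```

Run:
```python
from h import *
go((0.46,-0.08,0.25),-0.217)
print(bot.observe()["qpos"])
```

```text
d(cm) [6.32, -0.57, 18.9] rot [0.001, 0.002, 0.001] len 19.9 deg 0.1
[ 0.8682  0.2298 -0.4573  2.0345  0.1289  0.9035  0.1268]
```

>>> arm_command:
  moves:
    - {"rx": 0, "ry": 0, "rz": 0, "x": 6.32, "y": -0.57, "z": 18.9, "gripper": 1}
    - {"rx": 0, "ry": 0, "rz": 0, "x": 6.32, "y": -0.57, "z": 18.9, "gripper": 1}
    - {"rx": 0, "ry": 0, "rz": 0, "x": 6.32, "y": -0.57, "z": 18.9, "gripper": 1}
    - {"rx": 0, "ry": 0, "rz": 0, "x": 6.32, "y": -0.57, "z": 18.9, "gripper": 1}
    - {"rx": 0, "ry": 0, "rz": 0, "x": 6.32, "y": -0.57, "z": 18.9, "gripper": 1}

```text
clock: 2.0
position: [0.4621, -0.0796, 0.2501]
tool_rot: [-1.57, -0.001, -0.222]
force: [-0.3, 0.1, -0.3]
grip_width: 0.0856
```

Run:
```python
from h import *
im,W,c=grab("wrist","b_wrist")
x,y,z=W[...,0],W[...,1],W[...,2]
print(bot.observe()["position"],bot.observe()["qpos"])
t=(x>0.38)&(x<0.52)&(y>-0.14)&(y<0.02)&(z>0.1)&(z<0.13);T=W[t]; print("ticket",len(T),T.mean(0) if len(T) else 0,cv2.minAreaRect((T[:,:2]*1000).astype(np.float32)) if len(T) else 0)
t=(x>0.4)&(x<0.5)&(y>-0.12)&(y<0.02)&(z>0.009)&(z<.03); T=W[t]; print("foot",len(T),T.mean(0),cv2.minAreaRect((T[:,:2]*1000).astype(np.float32)))
```

```text
[ 0.4647 -0.0747  0.2505] [ 0.5012  0.2912 -0.5663  1.9492  0.1876  0.9498 -0.372 ]
ticket 1131 [ 0.4524 -0.0514  0.1177] ((451.88385009765625, -53.48615646362305), (90.2289047241211, 10.242246627807617), 76.4385986328125)
foot 2110 [ 0.453  -0.0525  0.0124] ((451.5268859863281, -53.6046257019043), (79.7845458984375, 59.77693557739258), 75.63397979736328)
```

View pics/b_wrist.png

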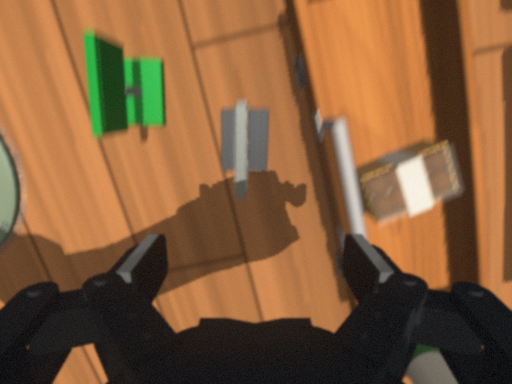

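Run:
```python
from h import *
go((0.4517,-0.0535,0.082),-0.24)
```

```text
d(cm) [-1.77, 16.85, 1.74] rot [-0.003, 0.023, 0.002] len 17.0 deg 1.4
```

>>> arm_command:
  moves:
    - {"rx": 0, "ry": 0.023, "rz": 0, "x": -1.77, "y": 3.0, "z": 1.74, "gripper": 1}
    - {"rx": 0, "ry": 0.023, "rz": 0, "x": -1.77, "y": 7, "z": 1.74, "gripper": 1}
    - {"rx": 0, "ry": 0.023, "rz": 0, "x": -1.77, "y": 11, "z": 1.74, "gripper": 1}
    - {"rx": 0, "ry": 0.023, "rz": 0, "x": -1.77, "y": 14.5, "z": 1.74, "gripper": 1}
    - {"rx": 0, "ry": 0.023, "rz": 0, "x": -1.77, "y": 16.85, "z": 1.74, "gripper": 1}

```text
clock: 2.47
position: [0.4463, -0.0616, 0.0785]
tool_rot: [-1.571, 0.002, -0.246]
force: [0.5, 0.1, 0.1]
grip_width: 0.0852
```

>>> arm_command:
  moves:
    - {"rx": 0, "ry": 0, "rz": 0, "x": 0, "y": 0, "z": 0, "gripper": -1}
    - {"rx": 0, "ry": 0, "rz": 0, "x": 0, "y": 0, "z": 0, "gripper": -1}
    - {"rx": 0, "ry": 0, "rz": 0, "x": 0, "y": 0, "z": 0, "gripper": -1}
    - {"rx": 0, "ry": 0, "rz": 0, "x": 0, "y": 0, "z": 0, "gripper": -1}
    - {"rx": 0, "ry": 0, "rz": 0, "x": 0, "y": 0, "z": 0, "gripper": -1}
  squeeze: 40

```text
clock: 2.88
position: [0.4483, -0.062, 0.0826]
tool_rot: [-1.571, -0.003, -0.247]
force: [-0.9, -0.3, -0.2]
grip_width: 0.0256
```

Run:
```python
from h import *
s=bot.observe();print(s["position"],s["grip_width"],s["qpos"],s["force"])
im,W,c=grab("wrist","b_wrist2")
go((0.4517,-0.0535,0.16),-0.24)
```

```text
[ 0.4483 -0.062   0.0826] 0.025605654413352687 [ 0.3474  0.5294 -0.4379  2.1461  0.4261  0.5463 -0.6526] [-0.8695 -0.327  -0.2459]
d(cm) [0.15, -7.76, 0.92] rot [-0.0, -0.007, 0.002] len 7.8 deg 0.4
```

View pics/b_wrist2.png

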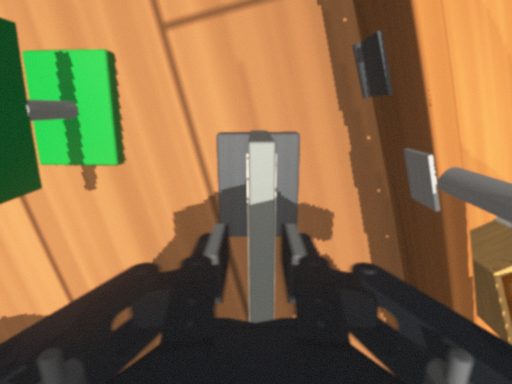

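>>> arm_command:
  moves:
    - {"rx": 0, "ry": 0, "rz": 0, "x": 0, "y": 0, "z": 0, "gripper": -1}
    - {"rx": 0, "ry": 0, "rz": 0, "x": 0, "y": 0, "z": 0, "gripper": -1}
    - {"rx": 0, "ry": 0, "rz": 0, "x": 0, "y": 0, "z": 0, "gripper": -1}
    - {"rx": 0, "ry": 0, "rz": 0, "x": 0, "y": 0, "z": 0, "gripper": -1}
  squeeze: 40

```text
clock: 3.27
position: [0.4479, -0.0619, 0.0816]
tool_rot: [-1.571, -0.001, -0.246]
force: [-0.3, -1.8, 10.2]
grip_width: 0.0092
```

Run:
```python
from h import *
s=bot.observe();print(s["position"],s["grip_width"],s["qpos"],s["force"])
go((0.43,-0.39,0.082+0.05),0.03)
go((0.43,-0.39,0.082+0.003),0.03)
im,W,c=grab("top")
x,y,z=W[...,0],W[...,1],W[...,2]
for m in (-.30,-.33,-.36,-.39,-.42,-.45,-.48): 
    t=(abs(x-.43)<.06)&(abs(y-m)<.04);print(m,np.nanmax(z[t]))
```

```text
[ 0.4479 -0.0619  0.0816] 0.009180403889730319 [ 0.3465  0.5314 -0.437   2.1464  0.4268  0.5457 -0.6532] [-0.3249 -1.8209 10.2431]
d(cm) [6.27, -5.03, -32.25] rot [0.0, -0.276, 0.001] len 33.2 deg 15.8
d(cm) [6.26, -0.33, -32.25] rot [0.0, -0.276, 0.001] len 32.9 deg 15.8
-0.3 0.011429879013457711
-0.33 0.009302010281434514
-0.36 0.00882501887457332
-0.39 0.011317350300719342
-0.42 0.011317350300719342
-0.45 0.011591235186030335
-0.48 0.011591235186030335
```

>>> arm_command:
  moves:
    - {"rx": 0, "ry": 0, "rz": 0, "x": 0, "y": -4, "z": 0, "gripper": -1}
    - {"rx": 0, "ry": -0.276, "rz": 0, "x": 6.27, "y": -5.03, "z": -32.25, "gripper": -1}
    - {"rx": 0, "ry": -0.276, "rz": 0, "x": 6.27, "y": -5.03, "z": -32.25, "gripper": -1}
    - {"rx": 0, "ry": -0.276, "rz": 0, "x": 6.27, "y": -5.03, "z": -32.25, "gripper": -1}
    - {"rx": 0, "ry": -0.276, "rz": 0, "x": 6.27, "y": -5.03, "z": -32.25, "gripper": -1}

```text
clock: 3.73
position: [0.4386, -0.2197, 0.1262]
tool_rot: [-1.571, 0.0, 0.035]
force: [1.0, -0.6, -4.0]
grip_width: 0.0095
```

Run:
```python
from h import *
s=bot.observe();print(s["position"],s["grip_width"],s["qpos"],s["force"])
go((0.43,-0.39,0.082+0.05),0.03)
```

```text
[ 0.4386 -0.2197  0.1262] 0.009507965954085177 [ 0.764   0.5134 -0.5509  2.021   0.4034  0.714  -0.0044] [ 1.0153 -0.5515 -4.043 ]
d(cm) [-1.45, -0.58, -16.98] rot [-0.0, 0.005, -0.0] len 17.1 deg 0.3
```

>>> arm_command:
  moves:
    - {"rx": 0, "ry": 0, "rz": 0, "x": -1.45, "y": -0.3, "z": -16, "gripper": -1}
    - {"rx": 0, "ry": 0, "rz": 0, "x": -1.45, "y": -0.3, "z": -16, "gripper": -1}
    - {"rx": 0, "ry": 0, "rz": 0, "x": -1.45, "y": -0.3, "z": -16, "gripper": -1}
    - {"rx": 0, "ry": 0, "rz": 0, "x": -1.45, "y": -0.3, "z": -16, "gripper": -1}
    - {"rx": 0, "ry": 0, "rz": 0, "x": -1.45, "y": -0.3, "z": -16, "gripper": -1}

```text
clock: 4.15
position: [0.427, -0.3859, 0.1285]
tool_rot: [-1.573, 0.001, 0.022]
force: [-1.0, -1.9, -3.9]
grip_width: 0.0095
```

Run:
```python
from h import *
s=bot.observe();print(s["position"],s["grip_width"],s["qpos"],s["force"])
go((0.43,s["position"][1],0.082+0.0015),0.03)
```

```text
[ 0.427  -0.3859  0.1285] 0.0094969905549906 [ 0.997   0.618  -0.5215  1.8039  0.4066  0.8273  0.2977] [-0.9555 -1.9451 -3.8893]
d(cm) [0.31, 4.5, 0.0] rot [0.002, -0.008, -0.001] len 4.5 deg 0.5
```

Lower, then open.

>>> arm_command:
  moves:
    - {"rx": 0, "ry": 0, "rz": 0, "x": 0, "y": 2.5, "z": 0, "gripper": -1}
    - {"rx": 0, "ry": 0, "rz": 0, "x": 0, "y": 3.7, "z": 0, "gripper": -1}
    - {"rx": 0, "ry": 0, "rz": 0, "x": 0, "y": 4.2, "z": 0, "gripper": -1}
    - {"rx": 0, "ry": 0, "rz": 0, "x": 0, "y": 4.5, "z": 0, "gripper": -1}
    - {"rx": 0, "ry": 0, "rz": 0, "x": 0, "y": 4.5, "z": 0, "gripper": -1}

```text
clock: 4.57
position: [0.4296, -0.3778, 0.0838]
tool_rot: [-1.57, 0.001, 0.031]
force: [-0.4, 1.4, -2.9]
grip_width: 0.0093
```

Run:
```python
from h import *
s=bot.observe();print(s["position"],s["grip_width"],s["force"])
im,W,c=grab("side","c_side")
im,W,c=grab("wrist","c_wrist")
```

```text
[ 0.4296 -0.3778  0.0838] 0.009257402020740052 [-0.4205  1.3657 -2.8802]
```

View pics/c_wrist.png

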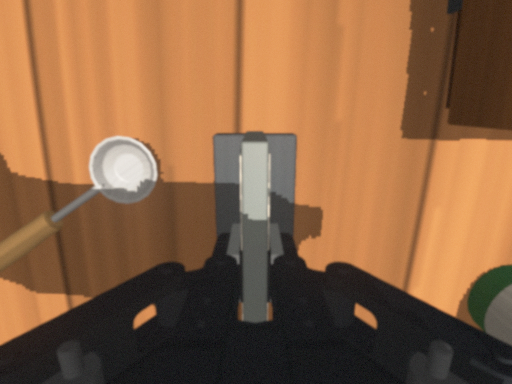

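>>> arm_command:
  moves:
    - {"rx": 0, "ry": 0, "rz": 0, "x": 0, "y": 0.2, "z": 0, "gripper": -1}
    - {"rx": 0, "ry": 0, "rz": 0, "x": 0, "y": 0.2, "z": 0, "gripper": 0}
    - {"rx": 0, "ry": 0, "rz": 0, "x": 0, "y": 0.2, "z": 0, "gripper": 0}
    - {"rx": 0, "ry": 0, "rz": 0, "x": 0, "y": -1, "z": 0, "gripper": 0}
    - {"rx": 0, "ry": 0, "rz": 0, "x": 0, "y": -5, "z": 0, "gripper": 0}

```text
clock: 5.08
position: [0.4277, -0.377, 0.1314]
tool_rot: [-1.566, 0.005, 0.03]
force: [-0.9, -0.6, 0.0]
grip_width: 0.0424
```

Run:
```python
from h import *
s=bot.observe();print(s["position"],s["grip_width"],s["force"])
go((0.50,-0.25,0.27),0.03)
```

```text
[ 0.4277 -0.377   0.1314] 0.042351092440205206 [-0.9006 -0.5741  0.0365]
d(cm) [7.54, -13.84, 12.54] rot [-0.005, 0.0, -0.005] len 20.1 deg 0.4
```

>>> arm_command:
  moves:
    - {"rx": 0, "ry": 0, "rz": 0, "x": 0, "y": -4, "z": 0, "gripper": 0}
    - {"rx": 0, "ry": 0, "rz": 0, "x": 1, "y": -8, "z": 1, "gripper": 0}
    - {"rx": 0, "ry": 0, "rz": 0, "x": 7.5, "y": -16, "z": 22, "gripper": 0}
    - {"rx": 0, "ry": 0, "rz": 0, "x": 7.5, "y": -16, "z": 22, "gripper": 0}
    - {"rx": 0, "ry": 0, "rz": 0, "x": 7.5, "y": -16, "z": 22, "gripper": 0}

```text
clock: 5.5
position: [0.4706, -0.2537, 0.2586]
tool_rot: [-1.572, -0.001, 0.029]
force: [0.9, -0.1, -0.2]
grip_width: 0.0427
```

>>> arm_command:
  moves:
    - {"rx": 0, "ry": 0, "rz": 0, "x": 3, "y": 0, "z": 14, "gripper": 0}
    - {"rx": 0, "ry": 0, "rz": 0, "x": 3, "y": 0, "z": 14, "gripper": 0}
    - {"rx": 0, "ry": 0, "rz": 0, "x": 3, "y": 0, "z": 14, "gripper": 0}
    - {"rx": 0, "ry": 0, "rz": 0, "x": 3, "y": 0, "z": 14, "gripper": 0}
    - {"rx": 0, "ry": 0, "rz": 0, "x": 3, "y": 0, "z": 14, "gripper": 0}

```text
clock: 5.92
position: [0.4971, -0.1094, 0.258]
tool_rot: [-1.57, -0.002, 0.036]
force: [0.8, 0.1, 0.2]
grip_width: 0.0429
```

Run:
```python
from h import *
s=bot.observe();print(s["position"],s["grip_width"],s["qpos"],s["qd"])
im,W,c=grab("wrist","d_wrist")
im,W2,c=grab("top","d_top")
```

```text
[ 0.4971 -0.1094  0.258 ] 0.04291077613174909 [ 0.6348  0.3701 -0.6866  1.8456  0.2719  1.0192 -0.1258] [ 0.062   0.0103  0.053  -0.012   0.009   0.0049  0.0726]
```

View pics/d_wrist.png

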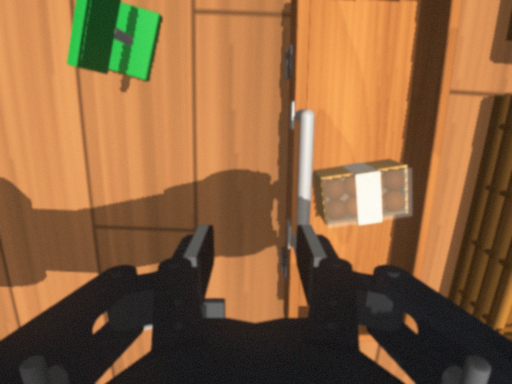

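```bash
cat >> h.py <<'E'
def line(P): 
    v=cv2.fitLine((P[:,:2]).astype(np.float32),cv2.DIST_HUBER,0,.001,.001).ravel(); return v
E
python3 - <<'E'
from h import *
im,W,c=grab("wrist")
x,y,z=W[...,0],W[...,1],W[...,2]
b=W[(x>.52)&(x<.57)&(y>-.13)&(z>.141)&(z<.16)]
print("bar",len(b),b.min(0),b.max(0),line(b))
# depth jump: left end of bar
r=W[(x>.52)&(x<.57)&(z>.098)&(z<.111)]; print("flaptop",len(r),r.min(0),r.max(0),line(r), np.median(r,0))
r=W[(x>.66)&(x<.71)&(z>.098)&(z<.111)]; print("backtop",len(r),r.min(0),r.max(0),line(r), np.median(r,0))
r=W[(x>.56)&(x<.67)&(z>.09)&(z<.12)&(y>.04)&(y<.12)]; print("left",len(r))
t=(abs(x-.617)<.058)&(abs(y+.13)<.06)&(z>0.092)&(z<.11);T=W[t];print("pun",len(T),np.median(T,0),cv2.minAreaRect((T[:,:2]*1000).astype(np.float32)))
fl=W[(x>.57)&(x<.66)&(y>-.06)&(y<.06)&(z<.07)&(z>.02)];print("floor",len(fl),np.median(fl,0))
im,W,c=grab("top")
x,y,z=W[...,0],W[...,1],W[...,2]
for lo,hi in ((.07,.12),(-.36,-.28)):
    r=W[(x>.56)&(x<.67)&(z>.098)&(z<.112)&(y>lo)&(y<hi)]; print("side wall",len(r),np.median(r,0),line(r))
t=(x>.38)&(x<.5)&(y<-.3)&(y>-.45)&(z>.1);print("ticket",np.median(W[t],0),cv2.minAreaRect((W[t][:,:2]*1000).astype(np.float32)))
E
```

```text
bar 1434 [ 0.5314 -0.1299  0.1417] [ 0.5463 -0.0407  0.1512] [ 0.0351 -0.9994  0.5385 -0.0991]
flaptop 2875 [ 0.5275 -0.2854  0.098 ] [0.5698 0.0491 0.1109] [ 0.0365 -0.9993  0.5366 -0.063 ] [ 0.5371 -0.0532  0.1031]
backtop 3396 [ 0.66   -0.2988  0.098 ] [0.6944 0.0579 0.1056] [ 0.0379 -0.9993  0.6785 -0.0772] [ 0.6787 -0.0699  0.1028]
left 48
pun 4357 [ 0.6185 -0.1289  0.0984] ((627.3794555664062, -120.69254302978516), (117.12793731689453, 73.00244903564453), 14.662474632263184)
floor 8694 [0.6146 0.0033 0.0433]
side wall 80 [0.6156 0.0888 0.104 ] [0.9999 0.0129 0.6164 0.0886]
side wall 75 [ 0.6143 -0.3105  0.1041] [ 0.9993  0.0387  0.6163 -0.3096]
ticket [ 0.4283 -0.3661  0.1187] ((427.38848876953125, -370.09002685546875), (10.718379020690918, 86.59093475341797), 1.055720567703247)
```

```bash
cat >> h.py <<'E'
CO=np.array([0.6095,-0.111]); CY=0.0365
n=np.array([np.cos(CY),np.sin(CY)]); m_=np.array([-np.sin(CY),np.cos(CY)])
def c2w(x,y,z): p=CO+x*n+y*m_; return np.array([p[0],p[1],z])
def w2c(P): P=np.atleast_2d(P); d=P[:,:2]-CO; return np.column_stack([d@n,d@m_,P[:,2:]])
def bar(th): return -0.065-0.1*np.sin(th)-0.006*np.cos(th), 0.045+0.1*np.cos(th)-0.006*np.sin(th)
E
python3 - <<'E'
from h import *
print(bot.observe()["position"])
go(c2w(-0.071,0,0.127),CY)
for th in np.linspace(0,1.6,11): 
    x,z=bar(th); print(round(th,2),round((x+.071)*100,2),round((.145-z)*100,2))
E
```

```text
[ 0.4961 -0.1153  0.2568]
d(cm) [4.24, 12.99, 0.06] rot [0.001, -0.008, 0.0] len 13.7 deg 0.4
0.0 -0.0 -0.0
0.16 -1.59 0.22
0.32 -3.12 0.7
0.48 -4.55 1.41
0.64 -5.85 2.34
0.8 -6.99 3.46
0.96 -7.94 4.76
1.12 -8.66 6.18
1.28 -9.15 7.71
1.44 -9.39 9.29
1.6 -9.38 10.89
```

>>> arm_command:
  moves:
    - {"rx": 0, "ry": -0.008, "rz": 0, "x": 4.0, "y": 1, "z": 0.06, "gripper": 0}
    - {"rx": 0, "ry": -0.008, "rz": 0, "x": 4.24, "y": 5, "z": 0.06, "gripper": 0}
    - {"rx": 0, "ry": -0.008, "rz": 0, "x": 4.24, "y": 9, "z": 0.06, "gripper": 0}
    - {"rx": 0, "ry": -0.008, "rz": 0, "x": 4.24, "y": 12, "z": 0.06, "gripper": 0}
    - {"rx": 0, "ry": -0.008, "rz": 0, "x": 4.24, "y": 12.99, "z": 0.06, "gripper": 0}

```text
clock: 6.53
position: [0.5364, -0.1135, 0.1226]
tool_rot: [-1.57, 0.005, 0.037]
force: [-0.5, -0.0, -0.3]
grip_width: 0.0425
```

>>> arm_command:
  moves:
    - {"rx": 0, "ry": 0, "rz": 0, "x": 0, "y": 0, "z": 0, "gripper": -1}
    - {"rx": 0, "ry": 0, "rz": 0, "x": 0, "y": 0, "z": 0, "gripper": -1}
    - {"rx": 0, "ry": 0, "rz": 0, "x": 0, "y": 0, "z": 0, "gripper": -1}
    - {"rx": 0, "ry": 0, "rz": 0, "x": 0, "y": 0, "z": 0, "gripper": -1}
    - {"rx": 0, "ry": 0, "rz": 0, "x": 0, "y": 0, "z": 0, "gripper": -1}
  squeeze: 25

```text
clock: 6.95
position: [0.5396, -0.113, 0.1283]
tool_rot: [-1.572, -0.003, 0.037]
force: [-1.1, -2.5, 11.2]
grip_width: 0.0108
```

Run:
```python
from h import *
s=bot.observe();print(s["position"],s["grip_width"],s["force"],w2c(s["position"]))
grab("wrist","e_wrist")
```

```text
[ 0.5396 -0.113   0.1283] 0.010792404939872621 [-1.1423 -2.4743 11.2097] [[-0.0699  0.0005  0.1283]]
```

View pics/e_wrist.png

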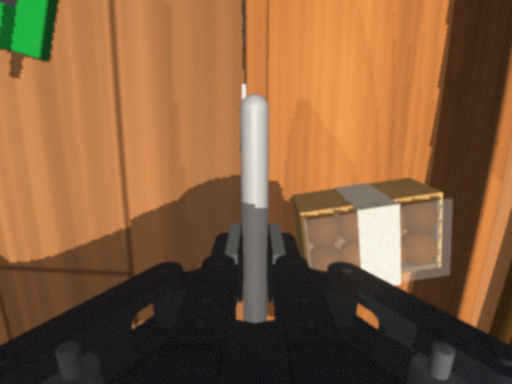

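>>> arm_command:
  moves:
    - {"rx": 0, "ry": 0, "rz": 0, "x": -1.59, "y": 0.22, "z": 0, "gripper": -1}
    - {"rx": 0, "ry": 0, "rz": 0, "x": -3.12, "y": 0.7, "z": 0, "gripper": -1}
    - {"rx": 0, "ry": 0, "rz": 0, "x": -4.55, "y": 1.41, "z": 0, "gripper": -1}
    - {"rx": 0, "ry": 0, "rz": 0, "x": -5.85, "y": 2.34, "z": 0, "gripper": -1}
    - {"rx": 0, "ry": 0, "rz": 0, "x": -6.99, "y": 3.46, "z": 0, "gripper": -1}

```text
clock: 7.42
position: [0.47, -0.1155, 0.0932]
tool_rot: [-1.572, -0.005, 0.038]
force: [15.0, -2.8, -7.3]
grip_width: 0.011
```

Run:
```python
from h import *
s=bot.observe();print(s["position"],s["grip_width"],s["force"],w2c(s["position"]))
for th in (.8,.96,1.12,1.28,1.44,1.6): 
    x,z=bar(th); print(th); go(c2w(x,0.0005,z-.0175),CY)
```

```text
[ 0.47   -0.1155  0.0932] 0.010999427869658419 [15.0266 -2.839  -7.2982] [[-0.1396  0.0006  0.0932]]
0.8
d(cm) [-0.13, 0.03, -0.01] rot [0.001, 0.001, 0.005] len 0.1 deg 0.3
0.96
d(cm) [-1.08, 1.32, -0.0] rot [0.001, 0.001, 0.005] len 1.7 deg 0.3
1.12
d(cm) [-1.82, 2.74, -0.0] rot [0.001, 0.001, 0.005] len 3.3 deg 0.3
1.28
d(cm) [-2.31, 4.27, 0.0] rot [0.001, 0.001, 0.005] len 4.9 deg 0.3
1.44
d(cm) [-2.56, 5.85, 0.0] rot [0.001, 0.001, 0.005] len 6.4 deg 0.3
1.6
d(cm) [-2.55, 7.45, 0.0] rot [0.001, 0.001, 0.005] len 7.9 deg 0.3
```

>>> arm_command:
  moves:
    - {"rx": 0, "ry": 0, "rz": 0, "x": -0.95, "y": 1.3, "z": 0, "gripper": -1}
    - {"rx": 0, "ry": 0, "rz": 0, "x": -1.68, "y": 2.72, "z": 0, "gripper": -1}
    - {"rx": 0, "ry": 0, "rz": 0, "x": -2.18, "y": 4.25, "z": 0, "gripper": -1}
    - {"rx": 0, "ry": 0, "rz": 0, "x": -2.42, "y": 5.83, "z": 0, "gripper": -1}
    - {"rx": 0, "ry": 0, "rz": 0, "x": -2.42, "y": 7.3, "z": 0, "gripper": -1}

```text
clock: 7.83
position: [0.4489, -0.1164, 0.0206]
tool_rot: [-1.572, -0.009, 0.038]
force: [5.3, -0.9, 56.5]
grip_width: 0.011
```

Run:
```python
from h import *
s=bot.observe();print(s["position"],s["grip_width"],s["force"],w2c(s["position"]))
im,W,c=grab("top","f_top")
im,W,c=grab("wrist","f_wrist")
x,y,z=W[...,0],W[...,1],W[...,2]
C=w2c(W.reshape(-1,3)).reshape(W.shape)
t=(C[...,0]<-.07)&(C[...,0]>-.12)&(abs(C[...,1])<.15)&(z>.02)&(z<.12); P=C[t]
print(len(P)); A=np.column_stack([P[:,0],np.ones(len(P))]); k=np.linalg.lstsq(A,P[:,2],rcond=None)[0]; print(k, np.median(P[:,2]))
```

```text
[ 0.4489 -0.1164  0.0206] 0.010989734690141686 [ 5.2705 -0.8621 56.4662] [[-0.1607  0.0005  0.0206]]
40578
[-0.5877 -0.0056] 0.04349876378770999
```

View pics/f_wrist.png

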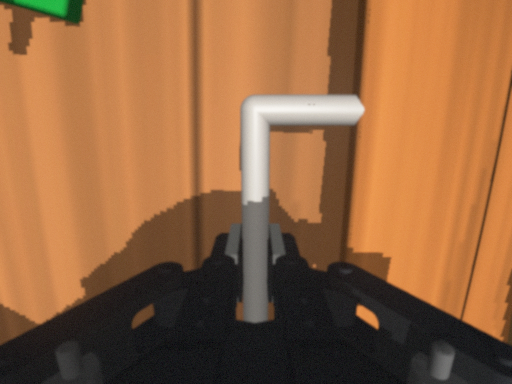

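>>> arm_command:
  moves:
    - {"rx": 0, "ry": 0, "rz": 0, "x": 0, "y": -0.2, "z": 0, "gripper": -0.3}
    - {"rx": 0, "ry": 0, "rz": 0, "x": 0, "y": -0.5, "z": 0, "gripper": -0.3}
    - {"rx": 0, "ry": 0, "rz": 0, "x": 0, "y": -0.5, "z": 0, "gripper": -0.3}
    - {"rx": 0, "ry": 0, "rz": 0, "x": 0, "y": -4, "z": 0, "gripper": -0.3}
    - {"rx": 0, "ry": 0, "rz": 0, "x": 0, "y": -8, "z": 0, "gripper": 0}

```text
clock: 8.35
position: [0.443, -0.1154, 0.0986]
tool_rot: [-1.569, 0.004, 0.039]
force: [0.5, -0.6, 0.9]
grip_width: 0.0406
```

Run:
```python
from h import *
s=bot.observe();print(s["position"],s["grip_width"],s["force"],w2c(s["position"]))
go((0.60,-0.13,0.25),1.75)
```

```text
[ 0.443  -0.1154  0.0986] 0.04058946467275625 [ 0.5291 -0.563   0.8701] [[-0.1665  0.0017  0.0986]]
d(cm) [15.56, -15.21, -2.04] rot [-0.005, -1.711, -0.002] len 21.9 deg 98.0
```

View pics/f_top.png

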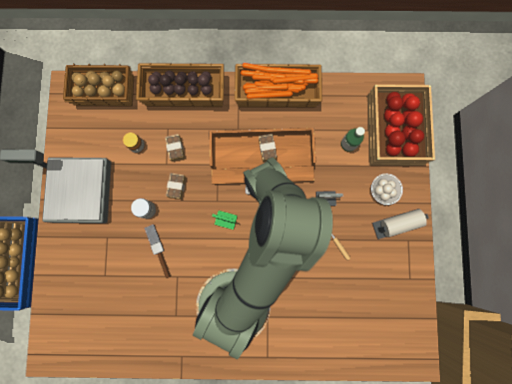

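>>> arm_command:
  moves:
    - {"rx": 0, "ry": -0.12, "rz": 0, "x": 1, "y": -4, "z": 0, "gripper": 1}
    - {"rx": 0, "ry": -0.24, "rz": 0, "x": 2, "y": -8, "z": 0, "gripper": 1}
    - {"rx": 0, "ry": -0.36, "rz": 0, "x": 4, "y": -12, "z": 0, "gripper": 1}
    - {"rx": 0, "ry": -0.48, "rz": 0, "x": 8, "y": -14, "z": -1, "gripper": 1}
    - {"rx": 0, "ry": -0.6, "rz": 0, "x": 12, "y": -15.2, "z": -2, "gripper": 1}

```text
clock: 8.77
position: [0.5591, -0.131, 0.2528]
tool_rot: [-1.575, -0.001, 0.643]
force: [-0.5, -0.3, 0.2]
grip_width: 0.0857
```

Run:
```python
from h import *
s=bot.observe();print(s["position"],s["grip_width"],s["qpos"])
go((0.60,-0.13,0.25),1.75)
```

```text
[ 0.5591 -0.131   0.2528] 0.0856816671675131 [ 0.7019  0.5255 -0.8278  1.687   0.4272  1.1151  0.3929]
d(cm) [3.33, 0.29, -2.37] rot [0.005, -1.107, -0.001] len 4.1 deg 63.4
```

>>> arm_command:
  moves:
    - {"rx": 0, "ry": -1.107, "rz": 0, "x": 3.33, "y": 0.29, "z": -2.37, "gripper": 1}
    - {"rx": 0, "ry": -1.107, "rz": 0, "x": 3.33, "y": 0.29, "z": -2.37, "gripper": 1}
    - {"rx": 0, "ry": -1.107, "rz": 0, "x": 3.33, "y": 0.29, "z": -2.37, "gripper": 1}
    - {"rx": 0, "ry": -1.107, "rz": 0, "x": 3.33, "y": 0.29, "z": -2.37, "gripper": 1}
    - {"rx": 0, "ry": -1.107, "rz": 0, "x": 3.33, "y": 0.29, "z": -2.37, "gripper": 1}

```text
clock: 9.18
position: [0.5987, -0.1292, 0.2457]
tool_rot: [-1.571, 0.0, 1.269]
force: [-0.0, 0.0, 0.1]
grip_width: 0.0857
```

```bash
cat >> h.py <<'E'
def punnets(cam,save=None,names=("punnet1",)):
    im,W,c=grab(cam,save)
    for r in bot.masks_of("punnet1",cam):
        P=W[r["mask"]];P=P[~np.isnan(P[:,0])]
        if len(P)<60: continue
        zt=np.percentile(P[:,2],80); T=P[abs(P[:,2]-zt)<.008]
        if len(T)<20: continue
        mk=cv2.minAreaRect((T[:,:2]*1000).astype(np.float32)); (cx,cy),(a,b),an=mk
        if a<b: an-=90
        an=np.radians((an+90)%180-90)
        L=w2c([cx/1000,cy/1000,0])[0]
        print("p%.2f n%d ctr %.4f %.4f zt %.4f size %.0fx%.0f yaw %.3f | case %.4f %.4f yaw %.3f"%(r["p"],len(T),cx/1000,cy/1000,zt,max(a,b),min(a,b),an,L[0],L[1],an-CY))
    return im,W,c
E
python3 - <<'E'
from h import *
s=bot.observe();print(s["position"],s["qpos"])
go((0.60,-0.13,0.25),1.75)
punnets("wrist","g_wrist"); punnets("top")
E
```

```text
[ 0.5987 -0.1292  0.2457] [ 0.7215  0.6436 -0.9485  1.5857  0.5503  1.2011  0.9325]
d(cm) [-0.04, -0.43, -0.15] rot [-0.0, -0.481, -0.0] len 0.5 deg 27.5
p0.81 n4683 ctr 0.6191 -0.1302 zt 0.0990 size 94x57 yaw 0.193 | case 0.0089 -0.0196 yaw 0.157
p0.63 n80 ctr 0.5991 0.2107 zt 0.0052 size 25x5 yaw 0.093 | case 0.0014 0.3218 yaw 0.056
p0.91 n298 ctr 0.4681 0.2348 zt 0.0568 size 94x59 yaw -0.114 | case -0.1286 0.3507 yaw -0.150
p0.67 n297 ctr 0.6279 0.2447 zt 0.0565 size 95x57 yaw 0.203 | case 0.0313 0.3548 yaw 0.167
```

View pics/g_wrist.png

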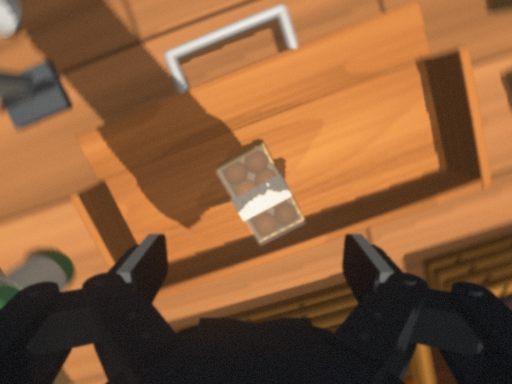

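Run:
```python
from h import *
go((0.6191,-0.1302,0.12),1.764)
go((0.6191,-0.1302,0.064),1.764)
```

```text
d(cm) [0.56, 12.57, -1.97] rot [-0.0, -0.506, 0.0] len 12.7 deg 29.0
d(cm) [0.56, 18.17, -1.97] rot [-0.0, -0.506, 0.0] len 18.3 deg 29.0
```

>>> arm_command:
  moves:
    - {"rx": 0, "ry": -0.12, "rz": 0, "x": 0.56, "y": 2, "z": -1.97, "gripper": 1}
    - {"rx": 0, "ry": -0.24, "rz": 0, "x": 0.56, "y": 5, "z": -1.97, "gripper": 1}
    - {"rx": 0, "ry": -0.36, "rz": 0, "x": 0.56, "y": 8, "z": -1.97, "gripper": 1}
    - {"rx": 0, "ry": -0.48, "rz": 0, "x": 0.56, "y": 10.5, "z": -1.97, "gripper": 1}
    - {"rx": 0, "ry": -0.506, "rz": 0, "x": 0.56, "y": 12.5, "z": -1.97, "gripper": 1}

```text
clock: 9.8
position: [0.6186, -0.1299, 0.1185]
tool_rot: [-1.569, -0.0, 1.772]
force: [-0.0, -0.6, 0.1]
grip_width: 0.0857
```

Run:
```python
from h import *
go((0.6191,-0.1302,0.064),1.764)
punnets("wrist","g_wrist2")
```

```text
d(cm) [-0.04, 5.45, -0.05] rot [-0.002, 0.008, 0.0] len 5.5 deg 0.5
p0.78 n13731 ctr 0.6191 -0.1302 zt 0.0989 size 94x57 yaw 0.194 | case 0.0089 -0.0195 yaw 0.157
```

View pics/g_wrist2.png

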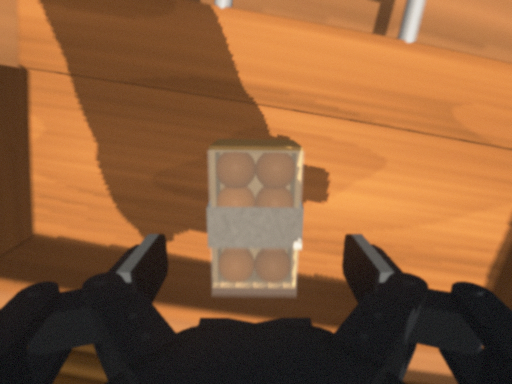

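>>> arm_command:
  moves:
    - {"rx": 0, "ry": 0.008, "rz": 0, "x": 0, "y": 3, "z": 0, "gripper": 1}
    - {"rx": 0, "ry": 0.008, "rz": 0, "x": 0, "y": 5, "z": 0, "gripper": 1}
    - {"rx": 0, "ry": 0.008, "rz": 0, "x": 0, "y": 5.45, "z": 0, "gripper": -1}
    - {"rx": 0, "ry": 0.008, "rz": 0, "x": 0, "y": 5.45, "z": 0, "gripper": -1}
    - {"rx": 0, "ry": 0.008, "rz": 0, "x": 0, "y": 5.45, "z": 0, "gripper": -1}
  squeeze: 30

```text
clock: 10.32
position: [0.6202, -0.1298, 0.068]
tool_rot: [-1.572, 0.001, 1.759]
force: [0.2, 0.6, -1.9]
grip_width: 0.0557
```

>>> arm_command:
  moves:
    - {"rx": 0, "ry": 0, "rz": 0, "x": 0, "y": 0, "z": 0, "gripper": -1}
    - {"rx": 0, "ry": 0, "rz": 0, "x": 0, "y": 0, "z": 0, "gripper": -1}

```text
clock: 10.48
position: [0.6201, -0.1299, 0.0678]
tool_rot: [-1.573, 0.001, 1.76]
force: [-1.6, -0.4, 9.1]
grip_width: 0.0557
```

Run:
```python
from h import *
s=bot.observe();print(s["position"],s["grip_width"],s["force"],w2c(s["position"]))
go(c2w(-0.03,0.137,0.072),CY+np.pi/2)
```

```text
[ 0.6201 -0.1299  0.0678] 0.05569991618154218 [-1.6492 -0.3806  9.0532] [[ 0.0099 -0.0193  0.0678]]
d(cm) [16.06, -0.44, 1.57] rot [0.002, 0.153, -0.001] len 16.1 deg 8.7
```

Run:
```python
from h import *
go(c2w(0.005,0.137,0.08),CY+np.pi/2)
```

```text
d(cm) [15.52, -1.23, -1.89] rot [0.002, 0.153, -0.001] len 15.7 deg 8.7
```

>>> arm_command:
  moves:
    - {"rx": 0, "ry": 0, "rz": 0, "x": 0, "y": -1.3, "z": 0, "gripper": -1}
    - {"rx": 0, "ry": 0.08, "rz": 0, "x": 3.5, "y": -1.3, "z": 0, "gripper": -1}
    - {"rx": 0, "ry": 0.153, "rz": 0, "x": 7.5, "y": -1.3, "z": -1, "gripper": -1}
    - {"rx": 0, "ry": 0.153, "rz": 0, "x": 11.5, "y": -1.3, "z": -1.5, "gripper": -1}
    - {"rx": 0, "ry": 0.153, "rz": 0, "x": 15, "y": -1.3, "z": -1.9, "gripper": -1}

```text
clock: 10.9
position: [0.6097, 0.0236, 0.0808]
tool_rot: [-1.572, -0.0, 1.607]
force: [0.8, 0.7, -3.4]
grip_width: 0.0553
```

Run:
```python
from h import *
s=bot.observe();print(s["position"],s["grip_width"],s["force"],w2c(s["position"]))
go(c2w(0.010,0.137,0.0685),CY+np.pi/2)
go(c2w(0.021,0.137,0.0685),CY+np.pi/2)
```

```text
[0.6097 0.0236 0.0808] 0.05525388014192777 [ 0.7973  0.7477 -3.4155] [[0.0052 0.1345 0.0808]]
d(cm) [0.25, 1.23, -0.48] rot [0.001, 0.0, 0.0] len 1.3 deg 0.1
d(cm) [0.25, 1.23, -1.58] rot [0.001, 0.0, 0.0] len 2.0 deg 0.1
```

>>> arm_command:
  moves:
    - {"rx": 0, "ry": 0, "rz": 0, "x": 0.2, "y": 0.7, "z": 0, "gripper": -1}
    - {"rx": 0, "ry": 0, "rz": 0, "x": 0.2, "y": 1.2, "z": -0.4, "gripper": -1}
    - {"rx": 0, "ry": 0, "rz": 0, "x": 0.2, "y": 1.2, "z": -0.9, "gripper": -1}
    - {"rx": 0, "ry": 0, "rz": 0, "x": 0.2, "y": 1.2, "z": -1.3, "gripper": -1}
    - {"rx": 0, "ry": 0, "rz": 0, "x": 0.2, "y": 1.2, "z": -1.3, "gripper": -1}

```text
clock: 11.32
position: [0.6238, 0.0223, 0.0676]
tool_rot: [-1.572, 0.0, 1.606]
force: [2.6, 0.3, 0.9]
grip_width: 0.0556
```

Run:
```python
from h import *
s=bot.observe();print(s["position"],s["grip_width"],s["force"],w2c(s["position"]))
```

```text
[0.6238 0.0223 0.0676] 0.05557625327457766 [2.6032 0.2681 0.8594] [[0.0192 0.1327 0.0676]]
```

>>> arm_command:
  moves:
    - {"rx": 0, "ry": 0, "rz": 0, "x": 0, "y": 0, "z": -0.2, "gripper": -1}
    - {"rx": 0, "ry": 0, "rz": 0, "x": 0, "y": 0, "z": -0.2, "gripper": -1}

```text
clock: 11.48
position: [0.625, 0.0226, 0.0675]
tool_rot: [-1.571, 0.0, 1.607]
force: [-1.1, -3.2, 5.5]
grip_width: 0.0555
```

Run:
```python
from h import *
s=bot.observe();print(s["position"],s["grip_width"],s["force"],w2c(s["position"]))
```

```text
[0.625  0.0226 0.0675] 0.05554232230080887 [-1.114  -3.2198  5.5146] [[0.0203 0.133  0.0675]]
```

>>> arm_command:
  moves:
    - {"rx": 0, "ry": 0, "rz": 0, "x": 0, "y": 0, "z": 0, "gripper": 0.55}
    - {"rx": 0, "ry": 0, "rz": 0, "x": 0, "y": 0, "z": 0, "gripper": 0.55}
    - {"rx": 0, "ry": 0, "rz": 0, "x": 0, "y": -2, "z": 0, "gripper": 0.55}
    - {"rx": 0, "ry": 0, "rz": 0, "x": 0, "y": -6, "z": 0, "gripper": 0.55}
    - {"rx": 0, "ry": 0, "rz": 0, "x": 0, "y": -10, "z": 0, "gripper": 0.55}

```text
clock: 11.9
position: [0.6237, 0.0236, 0.1675]
tool_rot: [-1.568, -0.001, 1.608]
force: [0.9, 0.3, 0.8]
grip_width: 0.0664
```

Run:
```python
from h import *
s=bot.observe();print(s["position"],s["grip_width"],s["force"],w2c(s["position"]))
punnets("wrist","h_wrist"); punnets("top")
go((0.6279,0.2447,0.19),0.20+np.pi/2)
```

```text
[0.6237 0.0236 0.1675] 0.06635754420832353 [0.9077 0.2955 0.7674] [[0.0191 0.134  0.1675]]
p0.94 n4615 ctr 0.6291 0.2409 zt 0.0535 size 95x49 yaw 0.277 | case 0.0324 0.3510 yaw 0.241
p0.92 n8669 ctr 0.6249 0.0223 zt 0.0989 size 96x57 yaw 0.038 | case 0.0202 0.1326 yaw 0.001
p0.87 n2069 ctr 0.4870 0.2212 zt 0.0532 size 56x33 yaw -0.087 | case -0.1103 0.3364 yaw -0.123
p0.69 n298 ctr 0.6271 0.2444 zt 0.0565 size 92x58 yaw 0.239 | case 0.0305 0.3545 yaw 0.203
p0.69 n314 ctr 0.4695 0.2346 zt 0.0566 size 93x57 yaw -0.105 | case -0.1273 0.3504 yaw -0.141
p0.68 n100 ctr 0.5991 0.0214 zt 0.1011 size 51x44 yaw -1.529 | case -0.0056 0.1327 yaw -1.565
d(cm) [22.11, -2.2, -1.11] rot [0.002, -0.163, -0.001] len 22.2 deg 9.4
```

View pics/h_wrist.png

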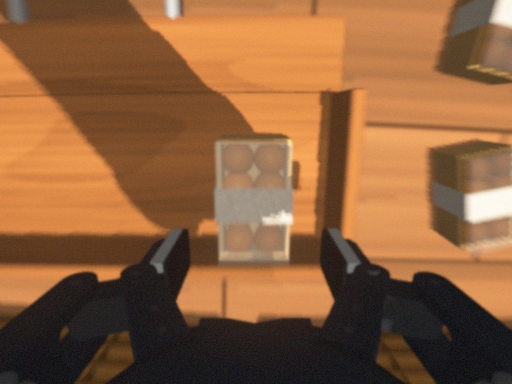

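>>> arm_command:
  moves:
    - {"rx": 0, "ry": -0.08, "rz": 0, "x": 4, "y": -1, "z": 0, "gripper": 1}
    - {"rx": 0, "ry": -0.163, "rz": 0, "x": 8, "y": -1, "z": -1, "gripper": 1}
    - {"rx": 0, "ry": -0.163, "rz": 0, "x": 12, "y": -1, "z": -1.1, "gripper": 1}
    - {"rx": 0, "ry": -0.163, "rz": 0, "x": 16, "y": -1, "z": -1.1, "gripper": 1}
    - {"rx": 0, "ry": -0.163, "rz": 0, "x": 20, "y": -1, "z": -1.1, "gripper": 1}

```text
clock: 12.52
position: [0.6275, 0.2253, 0.1757]
tool_rot: [-1.569, 0.0, 1.771]
force: [0.3, -0.3, -0.5]
grip_width: 0.0856
```

Run:
```python
from h import *
s=bot.observe();print(s["position"],s["grip_width"],s["qpos"])
punnets("wrist","i_wrist")
```

```text
[0.6275 0.2253 0.1757] 0.08561525064914823 [ 0.1311  0.8291 -0.9784  1.4966  0.7141  1.2034  0.8115]
p0.85 n4244 ctr 0.4872 0.2345 zt 0.0539 size 58x57 yaw -0.138 | case -0.1097 0.3497 yaw -0.174
p0.69 n5717 ctr 0.6283 0.2460 zt 0.0539 size 94x57 yaw 0.236 | case 0.0318 0.3561 yaw 0.199
p0.68 n4005 ctr 0.6241 0.0380 zt 0.0985 size 96x30 yaw -0.024 | case 0.0200 0.1483 yaw -0.061
```

View pics/i_wrist.png

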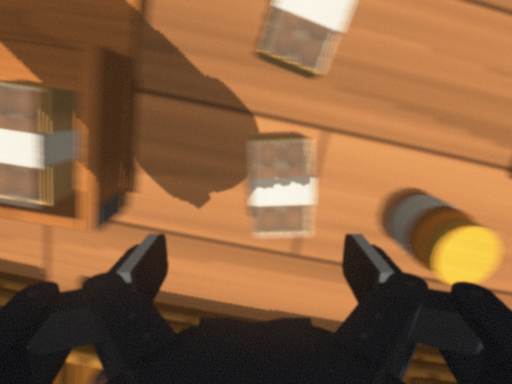

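Run:
```python
from h import *
go((0.6283,0.246,0.021),0.23+np.pi/2)
```

```text
d(cm) [1.29, 15.53, -0.61] rot [-0.001, -0.021, 0.004] len 15.6 deg 1.2
```

>>> arm_command:
  moves:
    - {"rx": 0, "ry": -0.021, "rz": 0, "x": 1.29, "y": 3.5, "z": -0.6, "gripper": 1}
    - {"rx": 0, "ry": -0.021, "rz": 0, "x": 1.29, "y": 7.5, "z": -0.6, "gripper": 1}
    - {"rx": 0, "ry": -0.021, "rz": 0, "x": 1.29, "y": 11.5, "z": -0.6, "gripper": 1}
    - {"rx": 0, "ry": -0.021, "rz": 0, "x": 1.29, "y": 14.5, "z": -0.6, "gripper": 1}
    - {"rx": 0, "ry": -0.021, "rz": 0, "x": 1.29, "y": 15.5, "z": -0.6, "gripper": 1}

```text
clock: 13.03
position: [0.6288, 0.2363, 0.0162]
tool_rot: [-1.564, 0.001, 1.793]
force: [0.6, -0.4, -0.7]
grip_width: 0.0852
```

>>> arm_command:
  moves:
    - {"rx": 0, "ry": 0, "rz": 0, "x": 0, "y": 0, "z": 0, "gripper": -1}
    - {"rx": 0, "ry": 0, "rz": 0, "x": 0, "y": 0, "z": 0, "gripper": -1}
    - {"rx": 0, "ry": 0, "rz": 0, "x": 0, "y": 0, "z": 0, "gripper": -1}
    - {"rx": 0, "ry": 0, "rz": 0, "x": 0, "y": 0, "z": 0, "gripper": -1}
    - {"rx": 0, "ry": 0, "rz": 0, "x": 0, "y": 0, "z": 0, "gripper": -1}
  squeeze: 35

```text
clock: 13.45
position: [0.6324, 0.238, 0.0241]
tool_rot: [-1.573, -0.0, 1.792]
force: [-1.5, -0.4, 9.5]
grip_width: 0.0555
```

Run:
```python
from h import *
s=bot.observe();print(s["position"],s["grip_width"],s["force"])
go(s["position"]+np.array([0,0,.12]),0.0365+np.pi/2)
go(c2w(0.005,0.04,0.145),CY+np.pi/2)
```

```text
[0.6324 0.238  0.0241] 0.0555155857892057 [-1.5228 -0.4343  9.4996]
d(cm) [0.0, -12.0, -0.03] rot [0.002, 0.184, 0.001] len 12.0 deg 10.6
d(cm) [-29.71, -12.12, 8.62] rot [0.002, 0.184, 0.001] len 33.2 deg 10.6
```

>>> arm_command:
  moves:
    - {"rx": 0, "ry": 0, "rz": 0, "x": 0, "y": -4, "z": 0, "gripper": -1}
    - {"rx": 0, "ry": 0, "rz": 0, "x": 0, "y": -8, "z": 0, "gripper": -1}
    - {"rx": 0, "ry": 0, "rz": 0, "x": 0, "y": -12.1, "z": 0, "gripper": -1}
    - {"rx": 0, "ry": 0.1, "rz": 0, "x": -4, "y": -12.6, "z": 1, "gripper": -1}
    - {"rx": 0, "ry": 0.184, "rz": 0, "x": -8, "y": -12.6, "z": 2, "gripper": -1}

```text
clock: 13.87
position: [0.6301, 0.1572, 0.1523]
tool_rot: [-1.576, -0.002, 1.607]
force: [1.8, -1.9, -3.4]
grip_width: 0.0555
```

Run:
```python
from h import *
s=bot.observe();print(s["position"],s["grip_width"],s["force"])
go(c2w(0.005,0.04,0.145),CY+np.pi/2)
```

```text
[0.6301 0.1572 0.1523] 0.055477258447231344 [ 1.7955 -1.906  -3.423 ]
d(cm) [-22.73, 0.67, 2.54] rot [0.005, -0.0, 0.002] len 22.9 deg 0.3
```

>>> arm_command:
  moves:
    - {"rx": 0, "ry": 0, "rz": 0, "x": -22.2, "y": 0, "z": 2.5, "gripper": -1}
    - {"rx": 0, "ry": 0, "rz": 0, "x": -22.2, "y": 0, "z": 2.5, "gripper": -1}
    - {"rx": 0, "ry": 0, "rz": 0, "x": -22.2, "y": 0, "z": 2.5, "gripper": -1}
    - {"rx": 0, "ry": 0, "rz": 0, "x": -22.2, "y": 0, "z": 2.5, "gripper": -1}
    - {"rx": 0, "ry": 0, "rz": 0, "x": -22.2, "y": 0, "z": 2.5, "gripper": -1}

```text
clock: 14.28
position: [0.6135, -0.0548, 0.1491]
tool_rot: [-1.572, 0.001, 1.608]
force: [0.5, -0.4, -2.6]
grip_width: 0.0556
```

Run:
```python
from h import *
s=bot.observe();print(s["position"],s["grip_width"],s["force"],s["qd"][0])
grab("wrist","j_wrist")
go(c2w(0.005,0.04,0.08),CY+np.pi/2)
go(c2w(0.005,0.04,0.0685),CY+np.pi/2)
```

```text
[ 0.6135 -0.0548  0.1491] 0.05561446202442253 [ 0.5424 -0.4421 -2.5686] 0.8252653668548664
d(cm) [-0.51, 6.82, 0.02] rot [-0.001, -0.009, -0.006] len 6.8 deg 0.6
d(cm) [-0.51, 7.97, 0.02] rot [-0.001, -0.009, -0.006] len 8.0 deg 0.6
```

View pics/j_wrist.png

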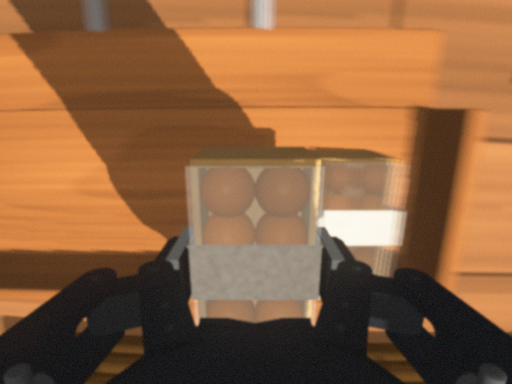

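>>> arm_command:
  moves:
    - {"rx": 0, "ry": 0, "rz": 0, "x": 0, "y": 3, "z": 0, "gripper": -1}
    - {"rx": 0, "ry": 0, "rz": 0, "x": 0, "y": 5.5, "z": 0, "gripper": -1}
    - {"rx": 0, "ry": 0, "rz": 0, "x": 0, "y": 6.8, "z": 0, "gripper": -1}
    - {"rx": 0, "ry": 0, "rz": 0, "x": 0, "y": 7.4, "z": 0, "gripper": -1}
    - {"rx": 0, "ry": 0, "rz": 0, "x": 0, "y": 7.6, "z": 0, "gripper": -1}

```text
clock: 14.75
position: [0.6139, -0.052, 0.072]
tool_rot: [-1.57, -0.0, 1.609]
force: [0.5, 0.5, -2.2]
grip_width: 0.0553
```

Run:
```python
from h import *
s=bot.observe();print(s["position"],s["grip_width"],s["force"],w2c(s["position"]))
go(c2w(0.026,0.04,0.069),CY+np.pi/2)
```

```text
[ 0.6139 -0.052   0.072 ] 0.055293636784934354 [ 0.4512  0.4992 -2.2301] [[0.0066 0.0588 0.072 ]]
d(cm) [-1.88, 0.3, -1.94] rot [-0.0, 0.001, 0.0] len 2.7 deg 0.1
```

>>> arm_command:
  moves:
    - {"rx": 0, "ry": 0, "rz": 0, "x": -1.0, "y": 0, "z": -0.5, "gripper": -1}
    - {"rx": 0, "ry": 0, "rz": 0, "x": -1.9, "y": 0.3, "z": -1, "gripper": -1}
    - {"rx": 0, "ry": 0, "rz": 0, "x": -1.9, "y": 0.3, "z": -1.5, "gripper": -1}
    - {"rx": 0, "ry": 0, "rz": 0, "x": -1.9, "y": 0.3, "z": -1.95, "gripper": -1}
    - {"rx": 0, "ry": 0, "rz": 0, "x": -1.9, "y": 0.3, "z": -1.95, "gripper": -1}

```text
clock: 15.17
position: [0.6304, -0.0742, 0.0687]
tool_rot: [-1.561, 0.005, 1.606]
force: [-33.3, -12.0, 15.8]
grip_width: 0.0557
```

Run:
```python
from h import *
s=bot.observe();print(s["position"],s["grip_width"],s["force"],w2c(s["position"]))
```

```text
[ 0.6304 -0.0742  0.0687] 0.055747592390449054 [-33.3486 -11.9998  15.7837] [[0.0222 0.036  0.0687]]
```

>>> arm_command:
  moves:
    - {"rx": 0, "ry": 0, "rz": 0, "x": 0, "y": 0, "z": 0.3, "gripper": -1}
    - {"rx": 0, "ry": 0, "rz": 0, "x": 0, "y": 0, "z": 0.3, "gripper": 0.55}
    - {"rx": 0, "ry": 0, "rz": 0, "x": 0, "y": 0, "z": 0.3, "gripper": 0.55}
    - {"rx": 0, "ry": 0, "rz": 0, "x": 0, "y": -2, "z": 0.3, "gripper": 0.55}
    - {"rx": 0, "ry": 0, "rz": 0, "x": 0, "y": -6, "z": 0.3, "gripper": 0.55}

```text
clock: 15.58
position: [0.6298, -0.0711, 0.1267]
tool_rot: [-1.566, -0.001, 1.608]
force: [0.2, -1.0, 0.2]
grip_width: 0.0664
```

>>> arm_command:
  moves:
    - {"rx": 0, "ry": 0, "rz": 0, "x": 0, "y": -4, "z": 0, "gripper": 1}
    - {"rx": 0, "ry": 0, "rz": 0, "x": 0, "y": -6, "z": 0, "gripper": 1}

```text
clock: 15.75
position: [0.6329, -0.0702, 0.1941]
tool_rot: [-1.576, -0.0, 1.608]
force: [0.7, -0.5, 0.5]
grip_width: 0.0848
```

Run:
```python
from h import *
s=bot.observe();print(s["position"],s["grip_width"],s["force"],w2c(s["position"]))
punnets("wrist","k_wrist"); punnets("top")
go((0.470,0.2346,0.185),np.pi/2-.115)
```

```text
[ 0.6329 -0.0702  0.1941] 0.08476698614446491 [ 0.7273 -0.4891  0.4503] [[0.0248 0.0399 0.1941]]
p0.82 n7082 ctr 0.6278 -0.0733 zt 0.0990 size 93x57 yaw 0.044 | case 0.0196 0.0370 yaw 0.008
p0.73 n7050 ctr 0.6238 0.0225 zt 0.0988 size 93x58 yaw 0.044 | case 0.0192 0.1329 yaw 0.008
p0.64 n297 ctr 0.4671 0.2341 zt 0.0571 size 90x57 yaw -0.083 | case -0.1297 0.3501 yaw -0.119
p0.60 n305 ctr 0.6242 0.0194 zt 0.1016 size 90x55 yaw 0.016 | case 0.0195 0.1297 yaw -0.021
p0.55 n138 ctr 0.6132 -0.0728 zt 0.1021 size 65x50 yaw 0.121 | case 0.0051 0.0381 yaw 0.085
p0.46 n1100 ctr 0.5595 -0.1090 zt 0.0528 size 400x238 yaw -1.529 | case -0.0499 0.0038 yaw -1.566
d(cm) [31.14, 0.45, 15.04] rot [0.002, 0.152, -0.0] len 34.6 deg 8.7
```

View pics/k_wrist.png

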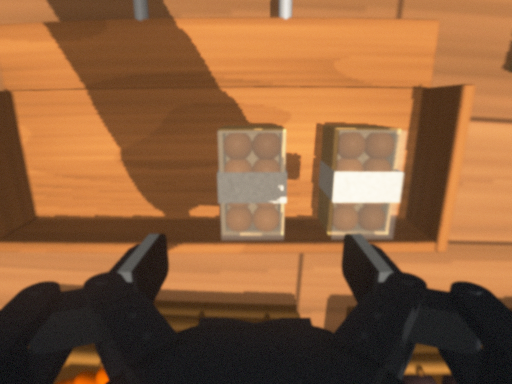

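>>> arm_command:
  moves:
    - {"rx": 0, "ry": 0.152, "rz": 0, "x": 31.1, "y": 0.45, "z": 15.0, "gripper": 1}
    - {"rx": 0, "ry": 0.152, "rz": 0, "x": 31.1, "y": 0.45, "z": 15.0, "gripper": 1}
    - {"rx": 0, "ry": 0.152, "rz": 0, "x": 31.1, "y": 0.45, "z": 15.0, "gripper": 1}
    - {"rx": 0, "ry": 0.152, "rz": 0, "x": 31.1, "y": 0.45, "z": 15.0, "gripper": 1}
    - {"rx": 0, "ry": 0.152, "rz": 0, "x": 31.1, "y": 0.45, "z": 15.0, "gripper": 1}

```text
clock: 16.37
position: [0.5332, 0.1129, 0.1856]
tool_rot: [-1.57, 0.0, 1.456]
force: [0.8, 1.7, -0.3]
grip_width: 0.0854
```

Run:
```python
from h import *
s=bot.observe();print(s["position"],s["grip_width"],s["qpos"])
go((0.470,0.2346,0.185),np.pi/2-.115)
```

```text
[0.5332 0.1129 0.1856] 0.08535971897632745 [ 0.3714  0.63   -0.9911  1.8232  0.6113  1.0313  0.5911]
d(cm) [11.36, 0.07, 7.68] rot [-0.001, -0.0, -0.0] len 13.7 deg 0.1
```

>>> arm_command:
  moves:
    - {"rx": 0, "ry": 0, "rz": 0, "x": 10.6, "y": 0, "z": 7.2, "gripper": 1}
    - {"rx": 0, "ry": 0, "rz": 0, "x": 10.6, "y": 0, "z": 7.2, "gripper": 1}
    - {"rx": 0, "ry": 0, "rz": 0, "x": 10.6, "y": 0, "z": 7.2, "gripper": 1}
    - {"rx": 0, "ry": 0, "rz": 0, "x": 10.6, "y": 0, "z": 7.2, "gripper": 1}
    - {"rx": 0, "ry": 0, "rz": 0, "x": 10.6, "y": 0, "z": 7.2, "gripper": 1}

```text
clock: 16.78
position: [0.4737, 0.2278, 0.1861]
tool_rot: [-1.57, -0.001, 1.461]
force: [-0.3, -1.0, 0.3]
grip_width: 0.0856
```

Run:
```python
from h import *
s=bot.observe();print(s["position"],s["grip_width"],s["qd"][0])
punnets("wrist","l_wrist")
go((0.469,0.2346,0.021),np.pi/2-.11)
```

```text
[0.4737 0.2278 0.1861] 0.08561007689637896 0.061157580339818655
p0.80 n1326 ctr 0.6284 0.0276 zt 0.0989 size 51x50 yaw 1.476 | case 0.0239 0.1378 yaw 1.439
p0.76 n5527 ctr 0.4695 0.2364 zt 0.0539 size 94x57 yaw -0.146 | case -0.1272 0.3522 yaw -0.182
d(cm) [0.9, 16.48, 0.73] rot [-0.001, -0.005, -0.001] len 16.5 deg 0.3
```

View pics/l_wrist.png

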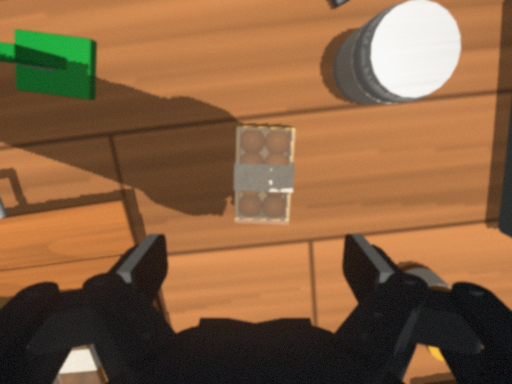

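>>> arm_command:
  moves:
    - {"rx": 0, "ry": 0.03, "rz": 0, "x": 0.8, "y": 3.5, "z": 0.5, "gripper": 1}
    - {"rx": 0, "ry": 0.03, "rz": 0, "x": 0.8, "y": 7.5, "z": 0.5, "gripper": 1}
    - {"rx": 0, "ry": 0.03, "rz": 0, "x": 0.8, "y": 11.5, "z": 0.5, "gripper": 1}
    - {"rx": 0, "ry": 0.03, "rz": 0, "x": 0.8, "y": 14.5, "z": 0.5, "gripper": 1}
    - {"rx": 0, "ry": 0.03, "rz": 0, "x": 0.8, "y": 16.5, "z": 0.5, "gripper": 1}

```text
clock: 17.3
position: [0.4706, 0.2316, 0.0179]
tool_rot: [-1.568, 0.002, 1.424]
force: [0.6, 0.1, 0.5]
grip_width: 0.0852
```

>>> arm_command:
  moves:
    - {"rx": 0, "ry": 0, "rz": 0, "x": 0, "y": 0, "z": 0, "gripper": -1}
    - {"rx": 0, "ry": 0, "rz": 0, "x": 0, "y": 0, "z": 0, "gripper": -1}
    - {"rx": 0, "ry": 0, "rz": 0, "x": 0, "y": 0, "z": 0, "gripper": -1}
    - {"rx": 0, "ry": 0, "rz": 0, "x": 0, "y": 0, "z": 0, "gripper": -1}
    - {"rx": 0, "ry": 0, "rz": 0, "x": 0, "y": 0, "z": 0, "gripper": -1}
  squeeze: 35

```text
clock: 17.72
position: [0.4719, 0.2336, 0.0226]
tool_rot: [-1.572, -0.001, 1.425]
force: [0.3, -0.3, -2.4]
grip_width: 0.0551
```

Run:
```python
from h import *
s=bot.observe();print(s["position"],s["grip_width"],s["force"])
go(c2w(0.0,-0.06,0.16),CY+np.pi/2)
```

```text
[0.4719 0.2336 0.0226] 0.05514102712879083 [ 0.3088 -0.2957 -2.361 ]
d(cm) [-37.99, -13.73, -19.72] rot [0.002, -0.182, 0.0] len 45.0 deg 10.4
```

>>> arm_command:
  moves:
    - {"rx": 0, "ry": 0, "rz": 0, "x": 0, "y": -4, "z": 0, "gripper": -1}
    - {"rx": 0, "ry": 0, "rz": 0, "x": 0, "y": -8, "z": 0, "gripper": -1}
    - {"rx": 0, "ry": 0, "rz": 0, "x": 0, "y": -12, "z": 0, "gripper": -1}
    - {"rx": 0, "ry": -0.08, "rz": 0, "x": -3, "y": -13.7, "z": -2, "gripper": -1}
    - {"rx": 0, "ry": -0.182, "rz": 0, "x": -6.3, "y": -13.7, "z": -3.7, "gripper": -1}

```text
clock: 18.13
position: [0.5005, 0.1678, 0.1636]
tool_rot: [-1.578, -0.002, 1.614]
force: [2.5, -0.5, -2.5]
grip_width: 0.0554
```

Run:
```python
from h import *
s=bot.observe();print(s["position"],s["grip_width"],s["force"])
go(c2w(0.0,-0.06,0.16),CY+np.pi/2)
```

```text
[0.5005 0.1678 0.1636] 0.05536726768683438 [ 2.5027 -0.5276 -2.4833]
d(cm) [-34.33, 0.37, -9.63] rot [0.007, 0.007, 0.002] len 35.7 deg 0.6
```

>>> arm_command:
  moves:
    - {"rx": 0, "ry": 0, "rz": 0, "x": -33.5, "y": 0, "z": -9, "gripper": -1}
    - {"rx": 0, "ry": 0, "rz": 0, "x": -33.5, "y": 0, "z": -9, "gripper": -1}
    - {"rx": 0, "ry": 0, "rz": 0, "x": -33.5, "y": 0, "z": -9, "gripper": -1}
    - {"rx": 0, "ry": 0, "rz": 0, "x": -33.5, "y": 0, "z": -9, "gripper": -1}
    - {"rx": 0, "ry": 0, "rz": 0, "x": -33.5, "y": 0, "z": -9, "gripper": -1}

```text
clock: 18.55
position: [0.5604, -0.0356, 0.1594]
tool_rot: [-1.572, 0.001, 1.607]
force: [0.6, 0.3, -2.6]
grip_width: 0.0556
```

Run:
```python
from h import *
s=bot.observe();print(s["position"],s["grip_width"],s["force"])
go(c2w(0.0,-0.06,0.16),CY+np.pi/2)
```

```text
[ 0.5604 -0.0356  0.1594] 0.05557859752620628 [ 0.65    0.2617 -2.5916]
d(cm) [-13.72, -0.05, -4.63] rot [0.001, 0.0, -0.001] len 14.5 deg 0.1
```

>>> arm_command:
  moves:
    - {"rx": 0, "ry": 0, "rz": 0, "x": -12.5, "y": 0, "z": -4, "gripper": -1}
    - {"rx": 0, "ry": 0, "rz": 0, "x": -12.5, "y": 0, "z": -4, "gripper": -1}
    - {"rx": 0, "ry": 0, "rz": 0, "x": -12.5, "y": 0, "z": -4, "gripper": -1}
    - {"rx": 0, "ry": 0, "rz": 0, "x": -12.5, "y": 4, "z": -4, "gripper": -1}
    - {"rx": 0, "ry": 0, "rz": 0, "x": -12.5, "y": 6, "z": -4, "gripper": -1}

```text
clock: 18.97
position: [0.6044, -0.1608, 0.0964]
tool_rot: [-1.57, 0.001, 1.602]
force: [-1.4, 1.0, -4.7]
grip_width: 0.0554
```

Run:
```python
from h import *
s=bot.observe();print(s["position"],s["grip_width"],s["force"],w2c(s["position"]))
go(c2w(0.005,-0.065,0.069),CY+np.pi/2)
go(c2w(0.025,-0.065,0.069),CY+np.pi/2)
punnets("wrist","m_wrist")
```

```text
[ 0.6044 -0.1608  0.0964] 0.05543085817225773 [-1.3892  1.0359 -4.73  ] [[-0.0069 -0.0496  0.0964]]
d(cm) [-1.53, 2.74, -1.2] rot [-0.0, -0.005, -0.001] len 3.4 deg 0.3
d(cm) [-1.52, 2.74, -3.2] rot [-0.0, -0.005, -0.001] len 4.5 deg 0.3
p0.89 n21140 ctr 0.5919 -0.1617 zt 0.1278 size 74x57 yaw 0.036 | case -0.0195 -0.0500 yaw -0.000
p0.77 n2057 ctr 0.6242 -0.0057 zt 0.0788 size 93x11 yaw 0.156 | case 0.0185 0.1047 yaw 0.119
p0.67 n7948 ctr 0.6275 -0.0722 zt 0.0986 size 95x56 yaw 0.067 | case 0.0194 0.0381 yaw 0.030
```

View pics/m_wrist.png

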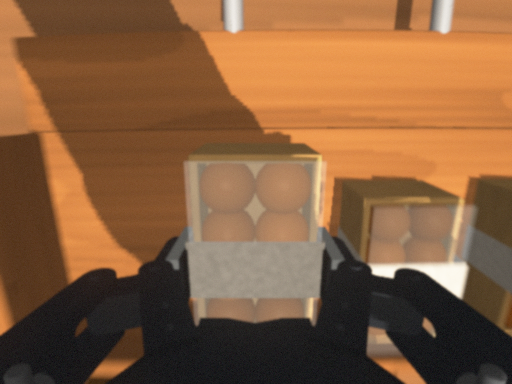

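>>> arm_command:
  moves:
    - {"rx": 0, "ry": -0.005, "rz": 0, "x": -1.5, "y": 1.5, "z": 0, "gripper": -1}
    - {"rx": 0, "ry": -0.005, "rz": 0, "x": -1.5, "y": 2.6, "z": -0.8, "gripper": -1}
    - {"rx": 0, "ry": -0.005, "rz": 0, "x": -1.5, "y": 2.7, "z": -1.8, "gripper": -1}
    - {"rx": 0, "ry": -0.005, "rz": 0, "x": -1.5, "y": 2.7, "z": -2.6, "gripper": -1}
    - {"rx": 0, "ry": -0.005, "rz": 0, "x": -1.5, "y": 2.7, "z": -2.8, "gripper": -1}

```text
clock: 19.48
position: [0.6345, -0.1698, 0.0727]
tool_rot: [-1.572, 0.0, 1.613]
force: [-5.4, -0.5, 0.5]
grip_width: 0.0552
```

Run:
```python
from h import *
s=bot.observe();print(s["position"],s["grip_width"],s["force"],w2c(s["position"]))
```

```text
[ 0.6345 -0.1698  0.0727] 0.055235596819366586 [-5.4168 -0.4661  0.4824] [[ 0.0229 -0.0596  0.0727]]
```

>>> arm_command:
  moves:
    - {"rx": 0, "ry": 0, "rz": 0, "x": 0, "y": 0.3, "z": 0.0, "gripper": -1}
    - {"rx": 0, "ry": 0, "rz": 0, "x": 0, "y": 0.45, "z": 0.0, "gripper": -1}
    - {"rx": 0, "ry": 0, "rz": 0, "x": 0, "y": 0.45, "z": 0.0, "gripper": 0.6}
    - {"rx": 0, "ry": 0, "rz": 0, "x": 0, "y": 0.45, "z": 0.0, "gripper": 0.6}
    - {"rx": 0, "ry": 0, "rz": 0, "x": 0, "y": -1, "z": 0.0, "gripper": 0.6}

```text
clock: 19.9
position: [0.6322, -0.1702, 0.0801]
tool_rot: [-1.568, -0.001, 1.613]
force: [-0.3, 0.4, -0.6]
grip_width: 0.0685
```

>>> arm_command:
  moves:
    - {"rx": 0, "ry": 0, "rz": 0, "x": 0, "y": -4, "z": 0.0, "gripper": 0.6}
    - {"rx": 0, "ry": 0, "rz": 0, "x": 0, "y": -8, "z": 0.0, "gripper": 0.6}
    - {"rx": 0, "ry": 0, "rz": 0, "x": -3, "y": -12, "z": 0.0, "gripper": -1}
    - {"rx": 0, "ry": 0, "rz": 0, "x": -6.5, "y": -13, "z": 0.0, "gripper": -1}

```text
clock: 20.23
position: [0.6378, -0.23, 0.2177]
tool_rot: [-1.577, -0.0, 1.619]
force: [1.3, -1.0, -0.4]
grip_width: 0.0456
```

Run:
```python
from h import *
s=bot.observe();print(s["position"],s["grip_width"],s["force"],w2c(s["position"]))
punnets("wrist","n_wrist");punnets("top","n_top")
```

```text
[ 0.6378 -0.23    0.2177] 0.04559467463757602 [ 1.3294 -0.9894 -0.3869] [[ 0.0239 -0.12    0.2177]]
p0.94 n6011 ctr 0.6312 -0.1705 zt 0.0989 size 93x58 yaw 0.041 | case 0.0195 -0.0602 yaw 0.005
p0.62 n5771 ctr 0.6276 -0.0731 zt 0.0986 size 93x59 yaw 0.039 | case 0.0195 0.0372 yaw 0.002
p0.35 n43969 ctr 0.5695 -0.1354 zt 0.0451 size 360x219 yaw -1.522 | case -0.0408 -0.0229 yaw -1.559
p0.89 n311 ctr 0.6237 0.0194 zt 0.1016 size 91x55 yaw 0.020 | case 0.0189 0.1298 yaw -0.017
p0.79 n301 ctr 0.6269 -0.0722 zt 0.1017 size 94x51 yaw 0.013 | case 0.0188 0.0382 yaw -0.023
p0.56 n315 ctr 0.6313 -0.1715 zt 0.1017 size 94x55 yaw 0.002 | case 0.0196 -0.0613 yaw -0.034
```

View pics/n_wrist.png

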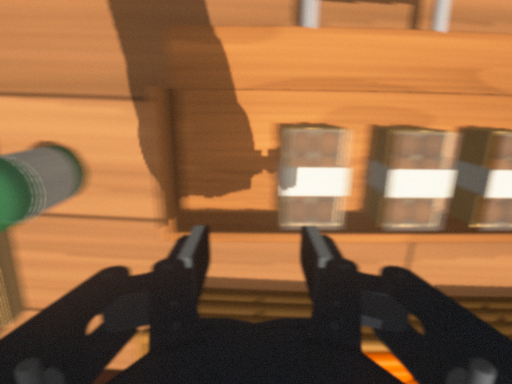

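Run:
```python
from h import *
go(c2w(0.0155,-0.13,0.2),CY)
```

```text
d(cm) [-0.53, 1.23, 0.64] rot [0.002, 1.575, 0.001] len 1.5 deg 90.2
```

>>> arm_command:
  moves:
    - {"rx": 0, "ry": 1.575, "rz": 0, "x": -0.5, "y": 1.2, "z": 0.6, "gripper": 0.2}
    - {"rx": 0, "ry": 1.575, "rz": 0, "x": -0.5, "y": 1.2, "z": 0.6, "gripper": 0.2}
    - {"rx": 0, "ry": 1.575, "rz": 0, "x": -0.5, "y": 1.2, "z": 0.6, "gripper": 0.2}
    - {"rx": 0, "ry": 1.575, "rz": 0, "x": -0.5, "y": 1.2, "z": 0.6, "gripper": 0.2}
    - {"rx": 0, "ry": 1.575, "rz": 0, "x": -0.5, "y": 1.2, "z": 0.6, "gripper": 0.2}

```text
clock: 20.85
position: [0.6301, -0.2376, 0.199]
tool_rot: [-1.57, -0.001, 0.983]
force: [1.2, 0.1, -1.0]
grip_width: 0.0513
```

Run:
```python
from h import *
go(c2w(0.0155,-0.13,0.2),CY)
```

```text
d(cm) [-0.25, -0.1, -0.12] rot [-0.001, 0.947, 0.0] len 0.3 deg 54.2
```

>>> arm_command:
  moves:
    - {"rx": 0, "ry": 0.93, "rz": 0, "x": 0, "y": 0, "z": 0, "gripper": 0.2}
    - {"rx": 0, "ry": 0.93, "rz": 0, "x": 0, "y": 0, "z": 0, "gripper": 0.2}
    - {"rx": 0, "ry": 0.93, "rz": 0, "x": 0, "y": 0, "z": 0, "gripper": 0.2}
    - {"rx": 0, "ry": 0.93, "rz": 0, "x": 0, "y": 0, "z": 0, "gripper": 0.2}
    - {"rx": 0, "ry": 0.93, "rz": 0, "x": 0, "y": 0, "z": 0, "gripper": 0.2}

```text
clock: 21.27
position: [0.6301, -0.2375, 0.199]
tool_rot: [-1.57, -0.0, 0.358]
force: [0.3, 0.7, -0.6]
grip_width: 0.0513
```

Run:
```python
from h import *
go(c2w(0.0155,-0.13,0.2),CY)
```

```text
d(cm) [-0.13, -0.1, -0.25] rot [-0.001, 0.322, -0.0] len 0.3 deg 18.4
```

>>> arm_command:
  moves:
    - {"rx": 0, "ry": 0.31, "rz": 0, "x": -0.13, "y": 0, "z": -0.25, "gripper": 0.2}
    - {"rx": 0, "ry": 0.31, "rz": 0, "x": -0.13, "y": 0, "z": -0.25, "gripper": 0.2}
    - {"rx": 0, "ry": 0.31, "rz": 0, "x": -0.13, "y": 0, "z": -0.25, "gripper": 0.2}
    - {"rx": 0, "ry": 0.31, "rz": 0, "x": -0.13, "y": 0, "z": -0.25, "gripper": 0.2}

```text
clock: 21.6
position: [0.6299, -0.2403, 0.1991]
tool_rot: [-1.57, 0.0, 0.052]
force: [-0.3, 0.5, 0.2]
grip_width: 0.0513
```

Run:
```python
from h import *
s=bot.observe();print(s["position"],s["grip_width"],w2c(s["position"]),s["tool_rot"])
punnets("wrist","o_wrist")
go(c2w(0.0155,-0.13,0.068),CY)
```

```text
[ 0.6299 -0.2403  0.1991] 0.051307849070705805 [[ 0.0157 -0.1299  0.1991]] [-1.5703  0.0001  0.0515]
p0.97 n8368 ctr 0.6317 -0.1705 zt 0.0990 size 95x57 yaw 0.017 | case 0.0200 -0.0603 yaw -0.020
p0.65 n1123 ctr 0.6292 -0.0989 zt 0.0980 size 92x7 yaw 0.054 | case 0.0201 0.0114 yaw 0.018
d(cm) [-0.01, 13.1, 0.03] rot [-0.0, 0.02, -0.0] len 13.1 deg 1.2
```

View pics/o_wrist.png

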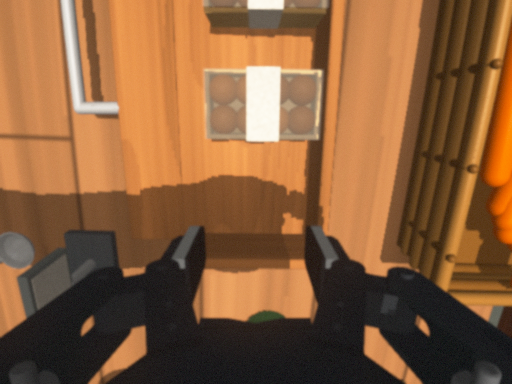

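>>> arm_command:
  moves:
    - {"rx": 0, "ry": 0.015, "rz": 0, "x": 0, "y": 4, "z": 0, "gripper": 0.2}
    - {"rx": 0, "ry": 0.015, "rz": 0, "x": 0, "y": 8, "z": 0, "gripper": 0.2}
    - {"rx": 0, "ry": 0.015, "rz": 0, "x": 0, "y": 11.5, "z": 0, "gripper": 0.2}
    - {"rx": 0, "ry": 0.015, "rz": 0, "x": 0, "y": 13, "z": 0, "gripper": 0.2}
    - {"rx": 0, "ry": 0.015, "rz": 0, "x": 0, "y": 13, "z": 0, "gripper": 0.2}

```text
clock: 22.12
position: [0.6282, -0.2408, 0.0655]
tool_rot: [-1.568, 0.005, 0.04]
force: [0.3, 0.1, 0.3]
grip_width: 0.0516
```

Run:
```python
from h import *
s=bot.observe();print(s["position"],s["force"],w2c(s["position"]),s["tool_rot"])
go(c2w(0.0155,-0.04,0.068),CY)
```

```text
[ 0.6282 -0.2408  0.0655] [0.3289 0.1232 0.3013] [[ 0.0139 -0.1304  0.0655]] [-1.5684  0.0047  0.0403]
d(cm) [0.19, -0.22, 9.04] rot [-0.002, 0.004, -0.005] len 9.0 deg 0.4
```

Sweep left in steady steps.

>>> arm_command:
  moves:
    - {"rx": 0, "ry": 0, "rz": 0, "x": 0.1, "y": 0, "z": 2, "gripper": 0.2}
    - {"rx": 0, "ry": 0, "rz": 0, "x": 0.1, "y": 0, "z": 3.8, "gripper": 0.2}
    - {"rx": 0, "ry": 0, "rz": 0, "x": 0.1, "y": 0, "z": 5, "gripper": 0.2}
    - {"rx": 0, "ry": 0, "rz": 0, "x": 0.1, "y": 0, "z": 6.2, "gripper": 0.2}
    - {"rx": 0, "ry": 0, "rz": 0, "x": 0.1, "y": 0, "z": 7.4, "gripper": 0.2}

```text
clock: 22.53
position: [0.6288, -0.1676, 0.0703]
tool_rot: [-1.572, -0.002, 0.038]
force: [0.7, -4.5, 2.4]
grip_width: 0.0509
```

>>> arm_command:
  moves:
    - {"rx": 0, "ry": 0, "rz": 0, "x": 0, "y": 0, "z": 1.2, "gripper": 0.2}
    - {"rx": 0, "ry": 0, "rz": 0, "x": 0, "y": 0, "z": 2.2, "gripper": 0.2}
    - {"rx": 0, "ry": 0, "rz": 0, "x": 0, "y": 0, "z": 3.2, "gripper": 0.2}
    - {"rx": 0, "ry": 0, "rz": 0, "x": 0, "y": 0, "z": 4.2, "gripper": 0.2}
    - {"rx": 0, "ry": 0, "rz": 0, "x": 0, "y": 0, "z": 5.0, "gripper": 0.2}

```text
clock: 22.95
position: [0.6262, -0.1171, 0.0689]
tool_rot: [-1.571, -0.0, 0.038]
force: [0.7, -7.1, 5.0]
grip_width: 0.0511
```

Run:
```python
from h import *
s=bot.observe();print(s["position"],s["force"],w2c(s["position"]),s["tool_rot"])
punnets("wrist","p_wrist");punnets("top","p_top")
```

```text
[ 0.6262 -0.1171  0.0689] [ 0.7039 -7.064   5.0366] [[ 0.0165 -0.0067  0.0689]] [-1.5713 -0.0002  0.038 ]
p0.89 n27801 ctr 0.6266 -0.0322 zt 0.0989 size 96x36 yaw 0.041 | case 0.0200 0.0781 yaw 0.005
p0.65 n32235 ctr 0.6278 -0.0789 zt 0.0989 size 96x57 yaw 0.018 | case 0.0195 0.0315 yaw -0.018
p0.65 n262 ctr 0.6242 -0.0218 zt 0.1022 size 91x48 yaw 0.089 | case 0.0179 0.0886 yaw 0.052
p0.60 n311 ctr 0.6228 0.0347 zt 0.1025 size 92x55 yaw 0.015 | case 0.0186 0.1451 yaw -0.021
p0.55 n172 ctr 0.6227 -0.0740 zt 0.1023 size 87x47 yaw 0.121 | case 0.0146 0.0365 yaw 0.084
```

View pics/p_wrist.png

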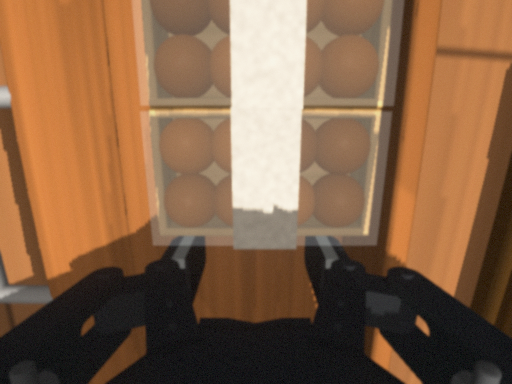

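>>> arm_command:
  moves:
    - {"rx": 0, "ry": 0, "rz": 0, "x": 0, "y": 0, "z": 0.7, "gripper": 0.2}
    - {"rx": 0, "ry": 0, "rz": 0, "x": 0, "y": 0, "z": 1.3, "gripper": 0.2}
    - {"rx": 0, "ry": 0, "rz": 0, "x": 0, "y": 0, "z": 1.8, "gripper": 0.2}
    - {"rx": 0, "ry": 0, "rz": 0, "x": 0, "y": 0, "z": 2.1, "gripper": 0.2}
    - {"rx": 0, "ry": 0, "rz": 0, "x": 0, "y": 0, "z": 2.3, "gripper": 0.2}

```text
clock: 23.57
position: [0.6252, -0.0942, 0.0687]
tool_rot: [-1.571, 0.0, 0.039]
force: [-0.8, -3.4, -2.3]
grip_width: 0.0511
```

Run:
```python
from h import *
s=bot.observe();print(s["position"],s["force"],w2c(s["position"]),s["tool_rot"])
punnets("wrist");punnets("top")
```

```text
[ 0.6252 -0.0942  0.0687] [-0.812  -3.4448 -2.3429] [[0.0163 0.0163 0.0687]] [-1.5707  0.0003  0.0385]
p0.74 n27806 ctr 0.6255 -0.0093 zt 0.0989 size 95x36 yaw 0.042 | case 0.0197 0.1011 yaw 0.005
p0.65 n32388 ctr 0.6269 -0.0560 zt 0.0989 size 95x57 yaw 0.040 | case 0.0194 0.0543 yaw 0.004
p0.89 n288 ctr 0.6202 0.0547 zt 0.1020 size 89x55 yaw 0.057 | case 0.0168 0.1652 yaw 0.021
p0.82 n318 ctr 0.6263 -0.0016 zt 0.1018 size 95x59 yaw -0.015 | case 0.0207 0.1088 yaw -0.052
p0.50 n173 ctr 0.6174 -0.0565 zt 0.1019 size 79x51 yaw 0.015 | case 0.0099 0.0541 yaw -0.022
```

>>> arm_command:
  moves:
    - {"rx": 0, "ry": 0, "rz": 0, "x": 0, "y": 0, "z": 0.2, "gripper": 0.2}
    - {"rx": 0, "ry": 0, "rz": 0, "x": 0, "y": 0, "z": 0.3, "gripper": 0.2}
    - {"rx": 0, "ry": 0, "rz": 0, "x": 0, "y": 0, "z": 0.3, "gripper": 0.2}

```text
clock: 24.02
position: [0.6252, -0.092, 0.0688]
tool_rot: [-1.571, -0.0, 0.038]
force: [0.2, -3.7, 1.4]
grip_width: 0.0514
```

Run:
```python
from h import *
s=bot.observe();print(s["position"],s["force"],w2c(s["position"]),s["tool_rot"])
```

```text
[ 0.6252 -0.092   0.0688] [ 0.1625 -3.6527  1.366 ] [[0.0164 0.0184 0.0688]] [-1.5712 -0.0001  0.0377]
```

>>> arm_command:
  moves:
    - {"rx": 0, "ry": 0, "rz": 0, "x": 0, "y": 0, "z": 0.2, "gripper": 0.2}
    - {"rx": 0, "ry": 0, "rz": 0, "x": 0, "y": 0, "z": 0.3, "gripper": 0.2}
    - {"rx": 0, "ry": 0, "rz": 0, "x": 0, "y": 0, "z": 0.3, "gripper": 0.2}

```text
clock: 24.27
position: [0.6252, -0.0919, 0.0689]
tool_rot: [-1.574, -0.0, 0.036]
force: [1.0, -15.5, 1.0]
grip_width: 0.0509
```

Run:
```python
from h import *
s=bot.observe();print(s["position"],s["force"],w2c(s["position"]),s["tool_rot"])
```

```text
[ 0.6252 -0.0919  0.0689] [  0.9665 -15.4913   1.0388] [[0.0164 0.0185 0.0689]] [-1.5745 -0.0002  0.0361]
```

>>> arm_command:
  moves:
    - {"rx": 0, "ry": 0, "rz": 0, "x": 0, "y": 0, "z": -1, "gripper": 0.2}
    - {"rx": 0, "ry": 0, "rz": 0, "x": 0, "y": -2, "z": -2, "gripper": 0.2}
    - {"rx": 0, "ry": 0, "rz": 0, "x": 0, "y": -6, "z": -2, "gripper": 0.2}
    - {"rx": 0, "ry": 0, "rz": 0, "x": 0, "y": -10, "z": -2, "gripper": 0.2}
    - {"rx": 0, "ry": 0, "rz": 0, "x": -4, "y": -14, "z": -3, "gripper": 0.2}

```text
clock: 24.68
position: [0.6004, -0.1147, 0.2008]
tool_rot: [-1.568, -0.005, 0.041]
force: [1.4, -0.2, 1.6]
grip_width: 0.0513
```

Run:
```python
from h import *
s=bot.observe();print(s["position"],s["force"],w2c(s["position"]),s["tool_rot"])
punnets("wrist","q_wrist");punnets("top","q_top")
```

```text
[ 0.6004 -0.1147  0.2008] [ 1.3863 -0.2441  1.5969] [[-0.0092 -0.0033  0.2008]] [-1.5682 -0.0045  0.0405]
p0.87 n170 ctr 0.6236 0.0307 zt 0.0979 size 92x4 yaw 0.042 | case 0.0193 0.1411 yaw 0.005
p0.86 n7957 ctr 0.6274 -0.0534 zt 0.0990 size 96x57 yaw 0.039 | case 0.0200 0.0569 yaw 0.003
p0.59 n9477 ctr 0.6252 0.0024 zt 0.0990 size 95x59 yaw 0.030 | case 0.0198 0.1128 yaw -0.006
p0.25 n17251 ctr 0.4952 -0.1239 zt 0.0444 size 338x107 yaw -1.533 | case -0.1147 -0.0087 yaw -1.570
p0.82 n311 ctr 0.6223 0.0565 zt 0.1017 size 93x51 yaw 0.024 | case 0.0189 0.1669 yaw -0.013
p0.76 n298 ctr 0.6271 -0.0546 zt 0.1017 size 94x55 yaw 0.017 | case 0.0196 0.0558 yaw -0.020
p0.70 n285 ctr 0.6238 0.0012 zt 0.1024 size 90x51 yaw 0.002 | case 0.0184 0.1116 yaw -0.034
```

View pics/q_wrist.png

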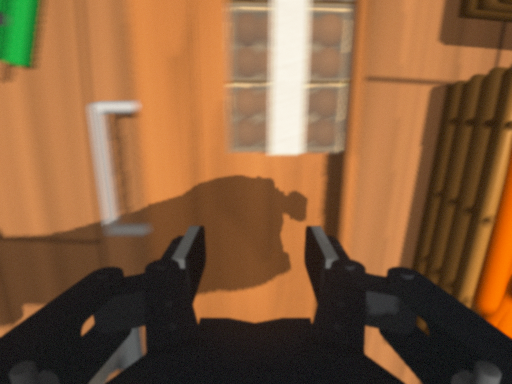

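View pics/q_top.png

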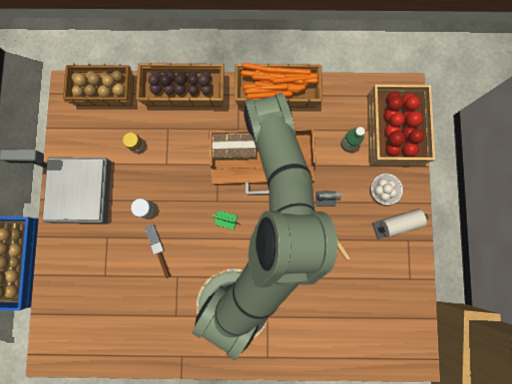

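Run:
```python
from h import *
im,W,c=grab("wrist")
C=w2c(W.reshape(-1,3)); C=C[~np.isnan(C[:,0])]
b=C[(C[:,0]<-.14)&(C[:,0]>-.19)&(abs(C[:,1])<.05)&(C[:,2]>.03)&(C[:,2]<.055)]
print(len(b),b.mean(0),b.min(0),b.max(0))
f=C[(C[:,0]<-.075)&(C[:,0]>-.12)&(abs(C[:,1])<.15)&(C[:,2]>.02)&(C[:,2]<.07)]
k=np.linalg.lstsq(np.column_stack([f[:,0],np.ones(len(f))]),f[:,2],rcond=None)[0]; print("flap slope",k)
go(c2w(-0.162,0,0.12),CY); go(c2w(-0.162,0,0.022),CY)
```

```text
1182 [-0.1605  0.0032  0.043 ] [-0.1684 -0.05    0.0355] [-0.1554  0.05    0.0464]
flap slope [-0.0126  0.0426]
d(cm) [-14.93, 7.76, 0.59] rot [-0.0, 0.001, 0.0] len 16.8 deg 0.1
d(cm) [-14.93, 17.56, 0.59] rot [-0.0, 0.001, 0.0] len 23.1 deg 0.1
```

>>> arm_command:
  moves:
    - {"rx": 0, "ry": 0, "rz": 0, "x": -14.9, "y": 2, "z": 0.6, "gripper": -0.25}
    - {"rx": 0, "ry": 0, "rz": 0, "x": -14.9, "y": 4, "z": 0.6, "gripper": -0.25}
    - {"rx": 0, "ry": 0, "rz": 0, "x": -14.9, "y": 6, "z": 0.6, "gripper": -0.25}
    - {"rx": 0, "ry": 0, "rz": 0, "x": -14.9, "y": 7.7, "z": 0.6, "gripper": -0.25}
    - {"rx": 0, "ry": 0, "rz": 0, "x": -14.9, "y": 7.7, "z": 0.6, "gripper": -0.25}

```text
clock: 25.35
position: [0.4418, -0.1166, 0.1167]
tool_rot: [-1.569, 0.008, 0.038]
force: [1.4, -0.2, 0.2]
grip_width: 0.032
```

Run:
```python
from h import *
s=bot.observe();print(s["position"],s["grip_width"],w2c(s["position"]))
im,W,c=grab("wrist","r_wrist")
C=w2c(W.reshape(-1,3)); C=C[~np.isnan(C[:,0])]
b=C[(C[:,0]<-.14)&(C[:,0]>-.19)&(abs(C[:,1])<.05)&(C[:,2]>.03)&(C[:,2]<.055)]
print(len(b),b.mean(0),b.min(0),b.max(0))
go(c2w(-0.162,0,0.022),CY)
```

```text
[ 0.4418 -0.1166  0.1167] 0.03201213054633584 [[-0.1678  0.0005  0.1167]]
1945 [-0.1628  0.0028  0.0434] [-0.1685 -0.0499  0.0381] [-0.1566  0.05    0.0467]
d(cm) [0.47, 9.54, -0.07] rot [-0.002, 0.002, -0.007] len 9.5 deg 0.4
```

View pics/r_wrist.png

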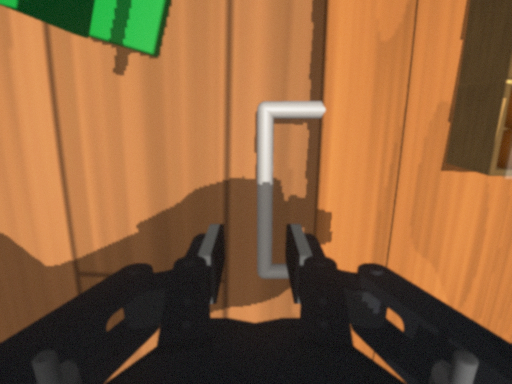

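>>> arm_command:
  moves:
    - {"rx": 0, "ry": 0, "rz": 0, "x": 0.35, "y": 2.5, "z": 0, "gripper": -0.25}
    - {"rx": 0, "ry": 0, "rz": 0, "x": 0.35, "y": 5.5, "z": 0, "gripper": -0.25}
    - {"rx": 0, "ry": 0, "rz": 0, "x": 0.35, "y": 8, "z": 0, "gripper": -0.25}
    - {"rx": 0, "ry": 0, "rz": 0, "x": 0.35, "y": 9.2, "z": 0, "gripper": -0.25}
    - {"rx": 0, "ry": 0, "rz": 0, "x": 0.35, "y": 9.4, "z": 0, "gripper": -0.25}

```text
clock: 25.82
position: [0.4514, -0.1156, 0.0243]
tool_rot: [-1.569, 0.003, 0.039]
force: [0.5, -0.0, -0.1]
grip_width: 0.0325
```

>>> arm_command:
  moves:
    - {"rx": 0, "ry": 0, "rz": 0, "x": 0, "y": 0, "z": 0, "gripper": -1}
    - {"rx": 0, "ry": 0, "rz": 0, "x": 0, "y": 0, "z": 0, "gripper": -1}
    - {"rx": 0, "ry": 0, "rz": 0, "x": 0, "y": 0, "z": 0, "gripper": -1}
    - {"rx": 0, "ry": 0, "rz": 0, "x": 0, "y": 0, "z": 0, "gripper": -1}
    - {"rx": 0, "ry": 0, "rz": 0, "x": 0, "y": 0, "z": 0, "gripper": -1}
  squeeze: 30

```text
clock: 26.23
position: [0.4489, -0.1163, 0.0269]
tool_rot: [-1.571, 0.005, 0.038]
force: [-15.7, 5.6, -3.9]
grip_width: 0.0107
```

Run:
```python
from h import *
s=bot.observe();print(s["position"],s["force"],s["grip_width"],w2c(s["position"]))
p=w2c(s["position"])[0]; x0,z0=bar(1.571)
for th in (1.4,1.22,1.05,.87,.7,.52,.35,.17,0,-.02):
    x,z=bar(th); print(th,round((x-x0)*100,2),round((z0-z)*100,2))
```

```text
[ 0.4489 -0.1163  0.0269] [-15.6737   5.6136  -3.9479] 0.010698182210659858 [[-0.1607  0.0006  0.0269]]
1.4 0.04 -1.71
1.22 0.4 -3.48
1.05 1.03 -5.06
0.87 1.97 -6.59
0.7 3.1 -7.86
0.52 4.51 -8.98
0.35 6.01 -9.79
0.17 7.72 -10.36
0 9.4 -10.6
-0.02 9.6 -10.61
```

>>> arm_command:
  moves:
    - {"rx": 0, "ry": 0, "rz": 0, "x": -0.1, "y": -1.71, "z": 0, "gripper": -1}
    - {"rx": 0, "ry": 0, "rz": 0, "x": 0.2, "y": -3.48, "z": 0, "gripper": -1}
    - {"rx": 0, "ry": 0, "rz": 0, "x": 0.83, "y": -5.06, "z": 0, "gripper": -1}
    - {"rx": 0, "ry": 0, "rz": 0, "x": 1.77, "y": -6.59, "z": 0, "gripper": -1}
    - {"rx": 0, "ry": 0, "rz": 0, "x": 2.9, "y": -7.86, "z": 0, "gripper": -1}

```text
clock: 26.65
position: [0.4783, -0.115, 0.1071]
tool_rot: [-1.571, 0.004, 0.038]
force: [-14.7, 6.2, 4.4]
grip_width: 0.0106
```

Run:
```python
from h import *
s=bot.observe();print(s["position"],s["force"],s["grip_width"],w2c(s["position"]))
p=np.array([-0.1607,0.0006,0.0269]); x0,z0=bar(1.571)
for th in (.7,.52,.35,.17,0,-.03):
    x,z=bar(th); go(c2w(p[0]+x-x0,p[1],p[2]+z-z0),CY)
```

```text
[ 0.4783 -0.115   0.1071] [-14.6573   6.1944   4.3641] 0.010557591025668044 [[-0.1312  0.0007  0.1071]]
d(cm) [0.15, 0.15, -0.01] rot [-0.0, 0.002, -0.004] len 0.2 deg 0.3
d(cm) [1.56, -0.97, -0.02] rot [-0.0, 0.002, -0.004] len 1.8 deg 0.3
d(cm) [3.05, -1.78, -0.02] rot [-0.0, 0.002, -0.004] len 3.5 deg 0.3
d(cm) [4.76, -2.36, -0.02] rot [-0.0, 0.002, -0.004] len 5.3 deg 0.3
d(cm) [6.44, -2.61, -0.02] rot [-0.0, 0.002, -0.004] len 7.0 deg 0.3
d(cm) [6.74, -2.63, -0.02] rot [-0.0, 0.002, -0.004] len 7.2 deg 0.3
```

>>> arm_command:
  moves:
    - {"rx": 0, "ry": 0, "rz": 0, "x": 1.5, "y": -1.0, "z": 0, "gripper": -1}
    - {"rx": 0, "ry": 0, "rz": 0, "x": 2.95, "y": -1.8, "z": 0, "gripper": -1}
    - {"rx": 0, "ry": 0, "rz": 0, "x": 4.6, "y": -2.36, "z": 0, "gripper": -1}
    - {"rx": 0, "ry": 0, "rz": 0, "x": 6.2, "y": -2.61, "z": 0, "gripper": -1}
    - {"rx": 0, "ry": 0, "rz": 0, "x": 6.6, "y": -2.61, "z": 0, "gripper": -1}

```text
clock: 27.07
position: [0.5433, -0.1134, 0.1326]
tool_rot: [-1.572, 0.009, 0.037]
force: [-53.1, -0.7, 40.1]
grip_width: 0.0104
```

Run:
```python
from h import *
s=bot.observe();print(s["position"],s["force"],s["grip_width"],w2c(s["position"]))
punnets("wrist","s_wrist");punnets("top","s_top")
```

```text
[ 0.5433 -0.1134  0.1326] [-53.1336  -0.7252  40.0834] 0.010443031010692239 [[-0.0662 -0.      0.1326]]
p0.83 n12376 ctr 0.6253 -0.0058 zt 0.0988 size 95x40 yaw 0.064 | case 0.0196 0.1046 yaw 0.027
p0.63 n14804 ctr 0.6275 -0.0532 zt 0.0989 size 96x57 yaw 0.044 | case 0.0201 0.0572 yaw 0.007
p0.91 n307 ctr 0.6255 -0.0000 zt 0.1020 size 93x55 yaw 0.021 | case 0.0200 0.1103 yaw -0.016
p0.57 n50 ctr 0.6070 -0.0346 zt 0.1008 size 60x15 yaw 0.326 | case 0.0003 0.0764 yaw 0.289
p0.55 n330 ctr 0.6238 0.0562 zt 0.1019 size 96x59 yaw 0.035 | case 0.0204 0.1665 yaw -0.002
```

View pics/s_wrist.png

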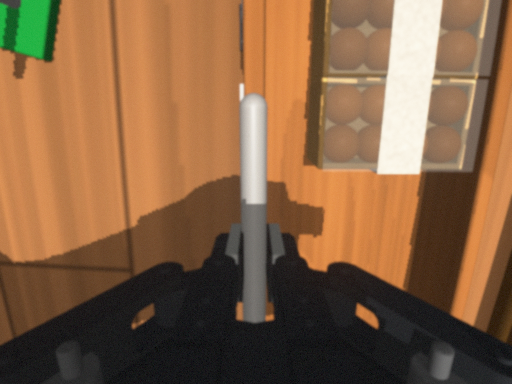

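>>> arm_command:
  moves:
    - {"rx": 0, "ry": 0, "rz": 0, "x": -0.15, "y": 0.2, "z": 0, "gripper": -1}
    - {"rx": 0, "ry": 0, "rz": 0, "x": -0.25, "y": 0.3, "z": 0, "gripper": -0.2}
    - {"rx": 0, "ry": 0, "rz": 0, "x": -0.25, "y": 0.3, "z": 0, "gripper": -0.2}
    - {"rx": 0, "ry": 0, "rz": 0, "x": -0.25, "y": -1, "z": 0, "gripper": -0.2}
    - {"rx": 0, "ry": 0, "rz": 0, "x": -0.25, "y": -5, "z": 0, "gripper": 0}

```text
clock: 27.68
position: [0.5421, -0.1129, 0.1796]
tool_rot: [-1.569, 0.006, 0.038]
force: [0.7, -1.3, 0.9]
grip_width: 0.0426
```

Run:
```python
from h import *
s=bot.observe();print(s["position"],s["force"],s["grip_width"],w2c(s["position"]))
im,W,c=grab("wrist","t_wrist")
C=w2c(W.reshape(-1,3)); C=C[~np.isnan(C[:,0])]
b=C[(C[:,0]<-.04)&(C[:,0]>-.11)&(abs(C[:,1])<.05)&(C[:,2]>.141)&(C[:,2]<.155)]
f=C[(C[:,0]<-.04)&(C[:,0]>-.11)&(abs(C[:,1])<.19)&(C[:,2]>.099)&(C[:,2]<.11)]
print(len(b),b.mean(0),len(f),f.mean(0))
go((0.43,-0.37,0.19),0.03)
```

```text
[ 0.5421 -0.1129  0.1796] [ 0.7003 -1.2937  0.9339] 0.04257972034048921 [[-0.0674  0.0006  0.1796]]
2832 [-0.0687  0.0036  0.1482] 1972 [-0.0694  0.0883  0.1031]
d(cm) [-12.59, -0.13, -25.28] rot [0.0, 0.009, 0.005] len 28.2 deg 0.6
```

View pics/t_wrist.png

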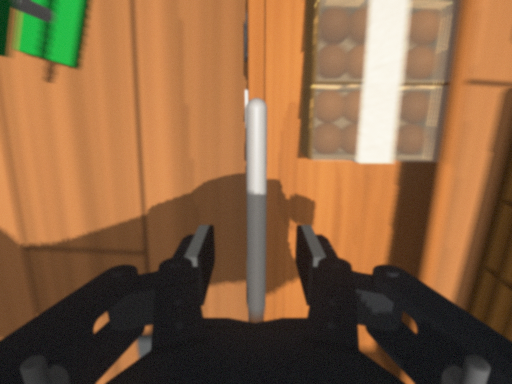

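>>> arm_command:
  moves:
    - {"rx": 0, "ry": 0, "rz": 0, "x": 0, "y": -2.5, "z": 0, "gripper": 0}
    - {"rx": 0, "ry": 0, "rz": 0, "x": -1, "y": -3.5, "z": -2, "gripper": 0}
    - {"rx": 0, "ry": 0, "rz": 0, "x": -12.5, "y": -3.5, "z": -25, "gripper": 0}
    - {"rx": 0, "ry": 0, "rz": 0, "x": -12.5, "y": -3.5, "z": -25, "gripper": 0}
    - {"rx": 0, "ry": 0, "rz": 0, "x": -12.5, "y": -3.5, "z": -25, "gripper": 0}

```text
clock: 28.15
position: [0.4828, -0.2486, 0.2184]
tool_rot: [-1.572, -0.002, 0.039]
force: [1.9, -0.9, -0.3]
grip_width: 0.0427
```

Run:
```python
from h import *
s=bot.observe();print(s["position"])
go((0.428,-0.375,0.21),0.03)
```

```text
[ 0.4828 -0.2486  0.2184]
d(cm) [-5.97, 0.84, -12.41] rot [0.001, 0.009, 0.002] len 13.8 deg 0.5
```

>>> arm_command:
  moves:
    - {"rx": 0, "ry": 0, "rz": 0, "x": -5.3, "y": 0.6, "z": -11.3, "gripper": 0}
    - {"rx": 0, "ry": 0, "rz": 0, "x": -5.3, "y": 0.6, "z": -11.3, "gripper": 0}
    - {"rx": 0, "ry": 0, "rz": 0, "x": -5.3, "y": 0.6, "z": -11.3, "gripper": 0}
    - {"rx": 0, "ry": 0, "rz": 0, "x": -5.3, "y": 0.6, "z": -11.3, "gripper": 0}
    - {"rx": 0, "ry": 0, "rz": 0, "x": -5.3, "y": 0.6, "z": -11.3, "gripper": 0}

```text
clock: 28.57
position: [0.4335, -0.3645, 0.2116]
tool_rot: [-1.571, -0.001, 0.034]
force: [-0.0, -0.1, 0.4]
grip_width: 0.0427
```

Run:
```python
from h import *
s=bot.observe();print(s["position"],s["qd"][:2])
im,W,c=grab("wrist","u_wrist")
x,y,z=W[...,0],W[...,1],W[...,2]
t=(x>0.37)&(x<0.49)&(y>-0.46)&(y<-0.29)&(z>0.1)&(z<0.128);T=W[t]; r=cv2.minAreaRect((T[:,:2]*1000).astype(np.float32));print("plate",len(T),T.mean(0),r)
t=(x>0.37)&(x<0.49)&(y>-0.46)&(y<-0.29)&(z>0.008)&(z<.03); T=W[t]; print("foot",len(T),T.mean(0),cv2.minAreaRect((T[:,:2]*1000).astype(np.float32)))
punnets("top","u_top")
```

```text
[ 0.4335 -0.3645  0.2116] [-0.0528 -0.0138]
plate 1395 [ 0.4278 -0.3665  0.1177] ((427.7018127441406, -369.59381103515625), (10.874855995178223, 89.73761749267578), 2.03039288520813)
foot 2491 [ 0.4281 -0.3678  0.0124] ((427.72808837890625, -369.5213928222656), (60.03950881958008, 79.4956283569336), 1.7071356773376465)
p0.86 n311 ctr 0.6264 -0.0546 zt 0.1021 size 95x55 yaw 0.014 | case 0.0190 0.0557 yaw -0.023
p0.65 n299 ctr 0.6222 0.0562 zt 0.1022 size 93x51 yaw 0.031 | case 0.0187 0.1666 yaw -0.005
p0.58 n307 ctr 0.6231 0.0001 zt 0.1020 size 92x55 yaw 0.024 | case 0.0176 0.1105 yaw -0.012
```

View pics/u_wrist.png

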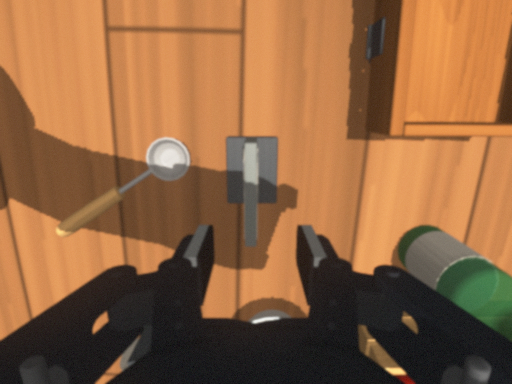

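View pics/u_top.png

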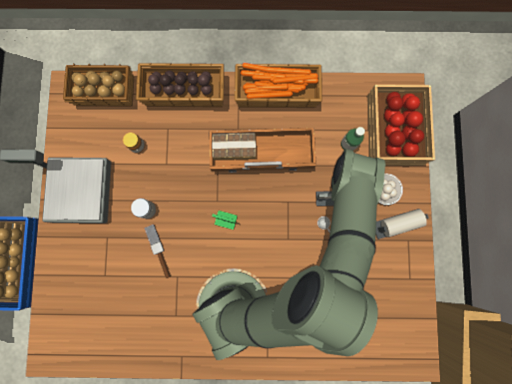

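Run:
```python
from h import *
go((0.4277,-0.3696,0.0825),0.033)
```

```text
d(cm) [-0.81, 12.9, -0.79] rot [0.0, 0.006, 0.001] len 12.9 deg 0.4
```

>>> arm_command:
  moves:
    - {"rx": 0, "ry": 0, "rz": 0, "x": -0.6, "y": 3, "z": 0, "gripper": 0.2}
    - {"rx": 0, "ry": 0, "rz": 0, "x": -0.6, "y": 7, "z": 0, "gripper": 0.2}
    - {"rx": 0, "ry": 0, "rz": 0, "x": -0.6, "y": 10, "z": 0, "gripper": 0.2}
    - {"rx": 0, "ry": 0, "rz": 0, "x": -0.6, "y": 12.5, "z": 0, "gripper": 0.2}
    - {"rx": 0, "ry": 0, "rz": 0, "x": -0.6, "y": 12.9, "z": 0, "gripper": 0.2}

```text
clock: 29.13
position: [0.4278, -0.3602, 0.0784]
tool_rot: [-1.567, 0.003, 0.04]
force: [-0.3, 0.3, 0.8]
grip_width: 0.0516
```

>>> arm_command:
  moves:
    - {"rx": 0, "ry": 0, "rz": 0, "x": 0, "y": 0, "z": 0, "gripper": -1}
    - {"rx": 0, "ry": 0, "rz": 0, "x": 0, "y": 0, "z": 0, "gripper": -1}
    - {"rx": 0, "ry": 0, "rz": 0, "x": 0, "y": 0, "z": 0, "gripper": -1}
    - {"rx": 0, "ry": 0, "rz": 0, "x": 0, "y": 0, "z": 0, "gripper": -1}
    - {"rx": 0, "ry": 0, "rz": 0, "x": 0, "y": 0, "z": 0, "gripper": -1}
  squeeze: 40

```text
clock: 29.55
position: [0.4294, -0.3629, 0.0833]
tool_rot: [-1.572, -0.002, 0.038]
force: [1.5, 1.8, 7.2]
grip_width: 0.0093
```

Run:
```python
from h import *
s=bot.observe();print(s["position"],s["grip_width"],s["force"],s["tool_rot"])
go(c2w(-0.145,0.0,0.14),CY)
```

```text
[ 0.4294 -0.3629  0.0833] 0.009266572438041005 [1.5372 1.8487 7.243 ] [-1.5725 -0.0022  0.0379]
d(cm) [4.47, -5.7, 24.5] rot [0.002, 0.001, 0.002] len 25.5 deg 0.2
```

>>> arm_command:
  moves:
    - {"rx": 0, "ry": 0, "rz": 0, "x": 0, "y": -3.5, "z": 0, "gripper": -1}
    - {"rx": 0, "ry": 0, "rz": 0, "x": 0.5, "y": -5.5, "z": 2.5, "gripper": -1}
    - {"rx": 0, "ry": 0, "rz": 0, "x": 4.2, "y": -5.7, "z": 25, "gripper": -1}
    - {"rx": 0, "ry": 0, "rz": 0, "x": 4.2, "y": -5.7, "z": 25, "gripper": -1}
    - {"rx": 0, "ry": 0, "rz": 0, "x": 4.2, "y": -5.7, "z": 25, "gripper": -1}

```text
clock: 29.97
position: [0.4481, -0.2122, 0.139]
tool_rot: [-1.572, -0.002, 0.036]
force: [2.1, 0.2, -3.2]
grip_width: 0.0097
```

Run:
```python
from h import *
s=bot.observe();print(s["position"],s["grip_width"],s["force"],s["tool_rot"])
go(c2w(-0.148,0.005,0.14),CY)
```

```text
[ 0.4481 -0.2122  0.139 ] 0.009693022361397477 [ 2.0615  0.2049 -3.1683] [-1.5721 -0.0018  0.0365]
d(cm) [1.7, -0.11, 10.03] rot [0.001, -0.0, 0.002] len 10.2 deg 0.1
```

>>> arm_command:
  moves:
    - {"rx": 0, "ry": 0, "rz": 0, "x": 1.5, "y": 0, "z": 3, "gripper": -1}
    - {"rx": 0, "ry": 0, "rz": 0, "x": 1.5, "y": 0, "z": 6, "gripper": -1}
    - {"rx": 0, "ry": 0, "rz": 0, "x": 1.5, "y": 0, "z": 8.5, "gripper": -1}
    - {"rx": 0, "ry": 0, "rz": 0, "x": 1.5, "y": 0, "z": 9.2, "gripper": -1}
    - {"rx": 0, "ry": 0, "rz": 0, "x": 1.5, "y": 0, "z": 9.2, "gripper": -1}

```text
clock: 30.38
position: [0.4599, -0.119, 0.1387]
tool_rot: [-1.571, -0.001, 0.041]
force: [0.6, -1.6, -2.9]
grip_width: 0.0098
```

Run:
```python
from h import *
s=bot.observe();print(s["position"],s["grip_width"],s["force"],s["tool_rot"],w2c(s["position"]))
go(c2w(-0.148,0.005,0.083),CY)
im,W,c=grab("wrist","v_wrist")
```

```text
[ 0.4599 -0.119   0.1387] 0.009811085843690776 [ 0.5538 -1.633  -2.8952] [-1.5712 -0.0014  0.0412] [[-0.1498 -0.0025  0.1387]]
d(cm) [0.17, 5.57, 0.75] rot [0.0, 0.005, 0.001] len 5.6 deg 0.3
```

View pics/v_wrist.png

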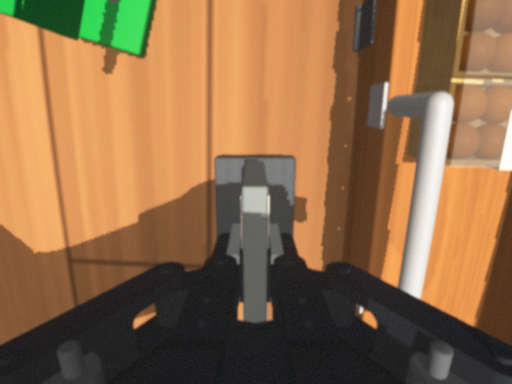

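>>> arm_command:
  moves:
    - {"rx": 0, "ry": 0, "rz": 0, "x": 0, "y": 2.5, "z": 0.5, "gripper": -1}
    - {"rx": 0, "ry": 0, "rz": 0, "x": 0, "y": 4.2, "z": 0.7, "gripper": -1}
    - {"rx": 0, "ry": 0, "rz": 0, "x": 0, "y": 5, "z": 0.7, "gripper": -1}
    - {"rx": 0, "ry": 0, "rz": 0, "x": 0, "y": 5.4, "z": 0.7, "gripper": -1}
    - {"rx": 0, "ry": 0, "rz": 0, "x": 0, "y": 5.5, "z": 0.7, "gripper": -1}

```text
clock: 30.85
position: [0.4591, -0.1154, 0.0831]
tool_rot: [-1.572, 0.001, 0.036]
force: [-9.5, -3.6, 25.7]
grip_width: 0.0095
```

Run:
```python
from h import *
s=bot.observe();print(s["position"],s["grip_width"],s["force"],s["tool_rot"],w2c(s["position"]))
```

```text
[ 0.4591 -0.1154  0.0831] 0.009543726927748495 [-9.5058 -3.6038 25.7372] [-1.5724  0.0007  0.0364] [[-0.1504  0.0011  0.0831]]
```

On the counter (25 N up). Ease off, open slightly, lift.

>>> arm_command:
  moves:
    - {"rx": 0, "ry": 0, "rz": 0, "x": 0, "y": -0.1, "z": 0, "gripper": -1}
    - {"rx": 0, "ry": 0, "rz": 0, "x": 0, "y": -0.1, "z": 0, "gripper": -0.4}
    - {"rx": 0, "ry": 0, "rz": 0, "x": 0, "y": -0.1, "z": 0, "gripper": -0.4}
    - {"rx": 0, "ry": 0, "rz": 0, "x": 0, "y": -1, "z": 0, "gripper": -0.4}
    - {"rx": 0, "ry": 0, "rz": 0, "x": 0, "y": -4, "z": 0, "gripper": -0.4}

```text
clock: 31.27
position: [0.4578, -0.1136, 0.1212]
tool_rot: [-1.569, 0.004, 0.038]
force: [-1.3, -0.2, 0.2]
grip_width: 0.0257
```

>>> arm_command:
  moves:
    - {"rx": 0, "ry": 0, "rz": 0, "x": 0, "y": -4, "z": 0, "gripper": -0.4}
    - {"rx": 0, "ry": 0, "rz": 0, "x": 0, "y": -8, "z": 0, "gripper": -0.4}
    - {"rx": 0, "ry": 0, "rz": 0, "x": 0, "y": -12, "z": -1, "gripper": -0.4}
    - {"rx": 0, "ry": 0, "rz": 0, "x": 0, "y": -14, "z": -5, "gripper": -0.4}
    - {"rx": 0, "ry": 0, "rz": 0, "x": 0, "y": -14, "z": -9, "gripper": -0.4}

```text
clock: 31.68
position: [0.4644, -0.2027, 0.2683]
tool_rot: [-1.574, -0.007, 0.042]
force: [0.8, -0.8, -0.1]
grip_width: 0.0257
```

Run:
```python
from h import *
s=bot.observe();print(s["position"],s["grip_width"],s["force"])
im,W,c=grab("wrist","w_wrist")
C=w2c(W.reshape(-1,3)); C=C[~np.isnan(C[:,0])]
P=C[(C[:,0]<-.09)&(C[:,0]>-.22)&(abs(C[:,1])<.08)]
for lo,hi in ((.1,.128),(.008,.03)):
    T=P[(P[:,2]>lo)&(P[:,2]<hi)]; print(len(T),T.mean(0),cv2.minAreaRect((T[:,:2]*1000).astype(np.float32)))
b=C[(C[:,0]<-.04)&(C[:,0]>-.11)&(abs(C[:,1])<.05)&(C[:,2]>.139)&(C[:,2]<.155)]
f=C[(C[:,0]<-.04)&(C[:,0]>-.11)&(abs(C[:,1])<.19)&(C[:,2]>.097)&(C[:,2]<.11)]
print(len(b),b.mean(0),len(f),f.mean(0))
punnets("top","w_top"); grab("side","w_side")
```

```text
[ 0.4644 -0.2027  0.2683] 0.02570365447258045 [ 0.8365 -0.7833 -0.061 ]
1116 [-0.152  -0.0037  0.1182] ((-151.67481994628906, -5.207263946533203), (10.337847709655762, 89.98773956298828), 0.011764789000153542)
2251 [-0.1523 -0.0054  0.0123] ((-152.1883087158203, -6.299419403076172), (78.85094451904297, 60.15561294555664), 89.94786071777344)
1765 [-0.0699  0.0021  0.1479] 3097 [-0.0697 -0.0427  0.1028]
p0.85 n287 ctr 0.6231 0.0003 zt 0.1015 size 92x54 yaw 0.023 | case 0.0177 0.1107 yaw -0.014
p0.67 n58 ctr 0.4571 -0.1235 zt 0.1155 size 80x9 yaw -1.556 | case -0.1528 -0.0069 yaw -1.593
p0.63 n309 ctr 0.6259 -0.0536 zt 0.1023 size 96x54 yaw 0.067 | case 0.0185 0.0568 yaw 0.031
p0.59 n321 ctr 0.6230 0.0546 zt 0.1022 size 97x55 yaw 0.022 | case 0.0195 0.1650 yaw -0.014
```

View pics/w_wrist.png

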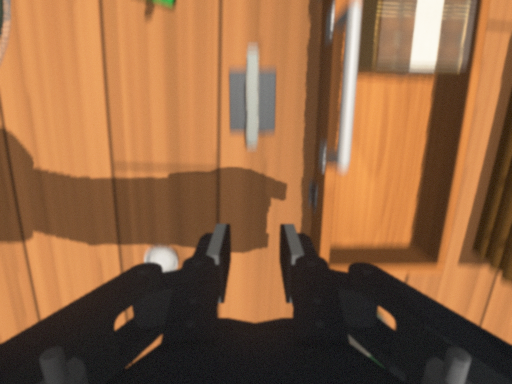

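View pics/w_side.png

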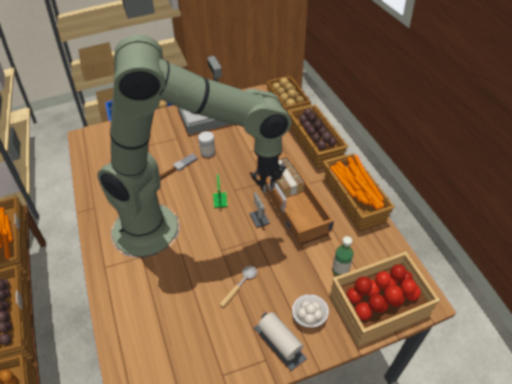

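>>> arm_command:
  moves:
    - {"rx": 0, "ry": 0, "rz": 0, "x": 8, "y": -2, "z": 12, "gripper": -0.4}
    - {"rx": 0, "ry": 0, "rz": 0, "x": 8, "y": -2, "z": 12, "gripper": -0.4}
    - {"rx": 0, "ry": 0, "rz": 0, "x": 8, "y": -2, "z": 12, "gripper": -0.4}
    - {"rx": 0, "ry": 0, "rz": 0, "x": 8, "y": -2, "z": 12, "gripper": -0.4}
    - {"rx": 0, "ry": 0, "rz": 0, "x": 8, "y": -2, "z": 12, "gripper": -0.4}

```text
clock: 32.3
position: [0.5397, -0.0733, 0.2837]
tool_rot: [-1.568, -0.002, 0.046]
force: [0.4, 0.7, -1.2]
grip_width: 0.0258
```

Run:
```python
from h import *
s=bot.observe();print(s["position"],s["qd"][:2])
im,W,c=punnets("wrist","x_wrist")
C=w2c(W.reshape(-1,3)).reshape(W.shape)
b=C[(C[...,0]<-.04)&(C[...,0]>-.11)&(abs(C[...,1])<.06)&(C[...,2]>.139)&(C[...,2]<.155)]
f=C[(C[...,0]<-.04)&(C[...,0]>-.11)&(abs(C[...,1])<.19)&(C[...,2]>.097)&(C[...,2]<.11)]
print(len(b),b.mean(0),len(f),f.mean(0))
```

```text
[ 0.5397 -0.0733  0.2837] [ 0.0677 -0.0124]
p0.76 n4051 ctr 0.6260 -0.0538 zt 0.0990 size 93x57 yaw 0.038 | case 0.0186 0.0566 yaw 0.001
p0.57 n5095 ctr 0.6231 0.0583 zt 0.0989 size 95x56 yaw 0.038 | case 0.0198 0.1687 yaw 0.002
p0.57 n4521 ctr 0.6249 0.0029 zt 0.0989 size 95x55 yaw 0.052 | case 0.0196 0.1132 yaw 0.016
1323 [-0.0688  0.0034  0.1483] 1869 [-0.0692  0.0683  0.1031]
```

View pics/x_wrist.png

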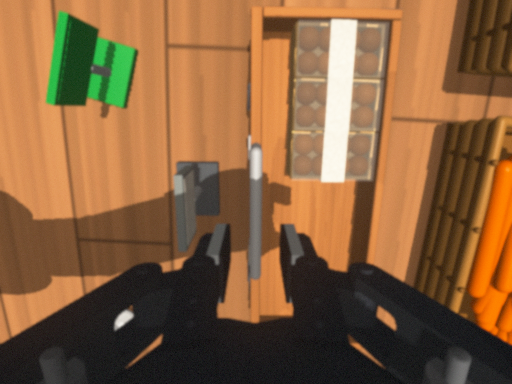

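Run:
```python
from h import *
print(bot.job_done()); print(bot.observe()["clock"])
```

```text
the job is handed in; nothing more can be done
None
the job is handed in; nothing more can be done
```

The job is done and handed in at about 32 s on the robot's clock; the hand-in reported no verdict. Three punnets were present, one in the case and two on the counter.

I stood the grey ticket to the right and pulled the flap down by its bar. I loaded and squared the three punnets against the back board, then swept them left as one closed row. Contact showed as about 15 N with no further movement. Then I pushed the flap up to its stop and stood the ticket in front of it.

Last checks, in the case frame:

| Item | Measured | Allowed |
|---|---|---|
| Punnets, y | 0.169 / 0.113 / 0.057 m | 0.159–0.171 / 0.095–0.115 / 0.031–0.059 m |
| Punnets, x | 0.0186–0.0198 m | 0.0095–0.0225 m |
| Punnets, yaw | at most 0.016 rad | 0.09 rad |
| Ticket, x | -0.152 m | -0.21 to -0.091 m |
| Ticket, y | -0.006 m | -0.05 to 0.05 m |
| Ticket, yaw | about 0 | 0.26 rad |

- **Flap:** I could not read the joint. The bar and the panel's top edge lie at the same x, which means it stands upright, and it met its stop at about 50 N when closed.
- **Disagreements:** My case origin is probably about 2 mm off in x, because punnets touching the back board read 0.0195 m instead of 0.0175 m. The top camera's coarser yaws scattered by up to about 0.03 rad in the last view, while the wrist camera's were the ones in the table.
- **Other goods:** I did not measure their positions again at the end. None was touched, and the last side and top pictures I looked at show nothing out of place.

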